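# Stack and lock the lunch carrier

## Robot

A 7-joint arm with a two-finger parallel gripper is mounted at the origin on a cart in front of the work surface, level with it; the furniture and walls round the work are solid. World frame = base frame: x ahead of the robot, y to its left, z up, the work surface at z = 0. Lengths are in m, angles in rad, forces in N, time in s.
With the tool pointing down it reaches from about 0.425 to 0.925 m from the base axis. Payload 6.8 kg.
Tool frame: the origin (TCP) lies on the centre line of the jaws, within the pads' length; the fingertips stand 14 mm ahead of it and the grasp point (between the pads) lies 5 mm behind it (r.nose_length is the distance from the TCP to the fingertips, in m); z points along the fingers, y is the direction in which the jaws open and shut (so a half turn about z gives the same grasp; the last joint's range is limited). The gripper opens to 85 mm and grips with 20 to 120 N. Pads are 22 mm wide; open, the fingers measure 114 mm over their backs; the gripper's body (76 mm by 85 mm) begins 54 mm behind the grasp point. The pads swing forward as they close: fully open they stand 13 mm farther back than shut.
Start: joints at [-0.108, 0.477, 0.022, 1.555, -0.011, 1.109, -0.083], TCP at [0.675, 0, 0.207] pointing down, gripper open.
Joint ranges: [-2.96, 2.96], [-0.34, 2.1], [-1.41, 1.46], [0.24, 2.44], [-1.37, 4.51], [0.17, 1.92], [-2.96, 2.96]. Speed limits (rad/s): [2.39, 2.39, 3.14, 3.14, 3.14, 3.14, 3.14].

## Interface

Orientations are given as a rotation vector (axis times angle).
In Python, from bench import r, imaging, look_for, outline_of gives the robot as it stands. The module is installed in compiled form; this text tells all that it offers.
- The arm moves only by the tool carry_out, never from a script. Its arguments are lists of equal length, an entry for each row: "offset": the shift along the tool's x, y, z as a fraction of full scale, a list of three; "turn": the turn, a rotation vector about the tool's x, y, z as a fraction of full scale, a list of three. A call has 1 to 8 rows; each row is the pose to reach, as a shift and turn from the pose commanded when the call began, along the tool's axes at that moment; what a row does not reach only later rows make up. Full scale, the value 1, is 0.5 m for a shift and 1.5 rad for a turn. A row lasts 1/10 s, in which the tool goes at most 50 mm and 8.59 degrees, less where a joint would pass 70% of its speed; a pose out of reach is approached as far as the arm can. A call with a number of a shift or a turn outside -1 to 1 is refused whole. A call with a gripper value outside its range is refused whole. "hand" is the closure, from 0 (fully open) to 1 (shut), set as the call begins (left out, the last holds). The fingers move at their own pace and stop on an object; "force" is the grip in N (left out, the last holds). Time passes only in rows, so rows that repeat a pose let the fingers close. It gives the time, the measured TCP pose, the force and the opening at its end, in the units of the state.
- r.get_obs(): the state, without advancing time (a new reading comes with each control period).
- imaging.grab_frame(name): name is "scene" or "side" or "wrist"; returns a dict with "pixels" (420x560x3 uint8, red, green, blue), "fx", "fy", "cx", "cy" (pixels), "R" (3x3) and "t" (3): a world point X has camera coordinates R X + t. Camera axes: x right, y down, z forward; pixel columns grow to the right and rows downward; lengths in m; the calibration is good to about 2 mm. A picture is of the moment at which its call begins. There is no depth.
- r.hand_in(): hands the job in, once; it reports no verdict.
Trained networks look in the newest picture that a camera, given by its name, has taken for a name from the list of things; names that differ only in an ending like _2 or _b are one class to them, and where a whole thing is asked for, a point or a joint stands for the part that bears it (a point fixed in the world has none). Each returns a list of dicts, best first, with "score" (0 to 1); they miss things now and then, are a little off and sometimes report something else, mostly with a low value. They report only what shows in the picture. A call takes as long as a camera call. They do not tell look-alikes from the thing itself.
- look_for(query, camera): "xyz" ([x, y, z] in m, in the coordinates of the camera as it stood for that picture, good to about 4 mm: the middle of the surface that is visible of it).
- outline_of(query, camera): "region" (420x560 bool, what is visible of it).
The state is a dict: "clock": time; "joints": joint angles; "qvel": joint speeds; "tau": joint torques, N m; "tcp_pos": TCP position; "orientation": TCP orientation; "contact_force": force on the tool from outside, world axes, zero at the start; "moment": the same for the moment, N m; "grip_width": finger opening in m.
Only numpy, scipy, OpenCV 4.12 (cv2) and the standard library are available. Lean on these libraries where they do the work, as an engineer would, in place of code of your own. Each camera call takes 0.05 s, during which the arm holds its last target. There are 200 camera calls.

## Task

Put the washed steel lunch carrier back together: lower the loose tray squarely onto the base so that its foot drops inside the rim and no gap is left, and let go of it; then lower the lid onto the tray in the same way, and finally swing the wire handle up over the lid until it stands fully upright and locks the pile. Set the parts down rather than dropping them, and leave the mug, the bowl and the teaspoon where they are.

Things in the scene. Friction and masses are not known exactly. Their poses are not given: they have to be found in the camera images.
- base: Base of the lunch carrier: narrow open steel tier with rounded corners, a wire handle hinged to its short ends. Outside 60 mm across (its x) by 172 mm long (its y), 40 mm high, walls 2.5 mm, mouth 55 x 167 mm. Loose on the worktop. Origin: centre of its underside, z up; the handle lies out on its -x side.
- tray: Loose open steel tray, 60 mm across (its x) by 172 mm long (its y), 40 mm high, walls 2.5 mm, no handle. Its lowest 6 mm are a foot, tapering from 51.5 x 163.5 to 44 x 156 mm, that drops into the base's mouth; the straight sides above can be gripped across the 60 mm. Origin: centre of its underside, z up; seated, 34 mm above the base's origin. Fits either way round.
- lid: Steel lid with arched top, 64 mm across (its x) by 176 mm long (its y), 23 mm high at mid-arch. Its lowest 6 mm are a tapered plug like the tray's foot, that drops into the tray's mouth; the upright edge, 6 to 13 mm above the origin, can be gripped across the 64 mm. Origin: centre of its underside, z up; seated, 34 mm above the tray's origin. Fits either way round.
- handle (a joint): Hinge of the wire handle, rad. 0: the handle lies level, out to the base's -x side; 1.571: upright over the lid, at its stop; lowest -0.12. Its axis is parallel to the base's y, 18 mm above the base's origin. A stiff hinge: it stays where it is left (about 2 N at the grip). The wire passes 2 mm above the arch of a fully seated lid.
- handle_grip (a point): Middle of the handle's black grip, a round bar 10 mm thick and 76 mm long, parallel to the base's y, 98 mm from the hinge axis. The point turns with the handle.
- mug: Cream mug, 89 mm wide, 88 mm high, behind the work; bystander. Origin: centre of its underside.
- bowl: White bowl, 150 mm wide, 65 mm high, at the back left; bystander. Origin: centre of its underside.
- teaspoon: Steel teaspoon, 137 mm long, lying near the front edge; bystander. Origin: centre of its underside.
Things that resemble listed ones, but are neither listed nor needed, are in the scene too. Leave any orange, red or yellow look-alike of the tray alone.

How it is judged:
By the outcome, as a careful person would: the job done as asked, in the order asked, and still so for the second after the job is handed in, with the robot touching nothing.
It also fails if it takes over 64 s, if anything falls off the work surface, if the arm or the gripper's body presses on something with over 40 N, if the wrist force passes 120 N, or if a joint passes its speed limit or range.

## Working session

There is one attempt and no reset: what is moved stays moved. The work goes in short steps, Python scripts to look and compute and a tool call to move; the robot and the scene stay as the last step left them, time stands still between calls to the robot, and variables do not carry over. Pictures are saved under pics/ and viewed, about 8 in all and at most 12, crops included, and the job is handed in when it is done.

Besides the shell and the picture viewer there is one more tool, called after "Request:" as name(argument=value, ...), one argument or row to a line, values as JSON. carry_out: Moves the arm, as the interface text tells. Shift numbers are shares of 0.5 m and turn numbers shares of 1.5 rad, none past 1 either way. Its arguments: {"type":"object","properties":{"offset":{"type":"array","items":{"type":"array","items":{"type":"number","minimum":-1,"maximum":1}}},"turn":{"type":"array","items":{"type":"array","items":{"type":"number","minimum":-1,"maximum":1}}},"hand":{"type":"number"},"force":{"type":"number"}},"required":["offset","turn"]}

```bash
mkdir -p pics && cat > h.py <<'E'
import numpy as np, cv2
from scipy.spatial.transform import Rotation as Ro
from bench import r, imaging, look_for, outline_of
def grab(n, save=None):
    f=imaging.grab_frame(n)
    if save: cv2.imwrite(f'pics/{save}.png', f['pixels'][:,:,::-1])
    return f
def w(f,p): return np.array(f['R']).T@(np.array(p)-np.array(f['t']))
def proj(f,X):
    c=np.array(f['R'])@np.array(X)+np.array(f['t']); return np.array([f['fx']*c[0]/c[2]+f['cx'],f['fy']*c[1]/c[2]+f['cy']])
def atz(f,uv,z):
    R=np.array(f['R']);o=-R.T@np.array(f['t'])
    d=R.T@np.array([(uv[0]-f['cx'])/f['fx'],(uv[1]-f['cy'])/f['fy'],1]); return o+d*(z-o[2])/d[2]
E
python3 - <<'E'
from h import *
np.set_printoptions(precision=4,suppress=True)
o=r.get_obs(); print(o['clock'],o['tcp_pos'],o['orientation'],o['grip_width'],r.nose_length)
ims=[]
for c in ['scene','side']:
    f=grab(c,c+'0'); print(c,'cam',-np.array(f['R']).T@f['t'])
    for n in ['base','tray','lid','handle_grip','mug','bowl','teaspoon']:
        for d in look_for(n,c)[:4]:
            X=w(f,d['xyz']); print(n,round(d['score'],2),X,proj(f,X).round())
E
```

```text
0.0 [ 0.6744 -0.      0.2058] [-2.2206 -2.2206  0.0022] 0.08556943540748535 0.014
scene cam [-0.3251  0.6416  1.181 ]
base 0.96 [ 0.5652 -0.0412  0.0236] [313. 203.]
tray 0.76 [0.3619 0.4434 0.0128] [203. 327.]
tray 0.7 [0.345  0.0716 0.0117] [325. 269.]
tray 0.6 [ 0.3597 -0.2397  0.0209] [406. 220.]
lid 0.6 [ 0.5423 -0.2687  0.0211] [375. 181.]
handle_grip 0.52 [ 0.477  -0.0391  0.0251] [329. 221.]
mug 0.91 [0.7565 0.0168 0.0565] [266. 167.]
bowl 0.74 [0.7728 0.1722 0.0337] [221. 187.]
teaspoon 0.53 [ 0.2999 -0.0765  0.0088] [376. 258.]
side cam [ 0.0865 -0.7296  0.5849]
base 0.62 [ 0.5548 -0.0475  0.025 ] [306. 245.]
tray 0.97 [0.478  0.2573 0.0148] [230. 208.]
tray 0.69 [ 0.325  -0.2443  0.0172] [264. 331.]
tray 0.64 [0.3537 0.4467 0.0253] [172. 191.]
tray 0.58 [0.3398 0.0817 0.0179] [209. 248.]
lid 0.68 [ 0.5364 -0.291   0.0229] [363. 304.]
handle_grip 0.87 [ 0.4827 -0.0732  0.025 ] [287. 258.]
mug 0.71 [ 0.7521 -0.0036  0.0606] [355. 206.]
bowl 0.91 [0.757  0.1979 0.0432] [315. 186.]
bowl 0.58 [0.479  0.2555 0.0129] [231. 208.]
teaspoon 0.58 [ 0.3053 -0.0672  0.0017] [220. 289.]
teaspoon 0.28 [ 0.4834 -0.0697  0.0218] [286. 259.]
```

View pics/scene0.png

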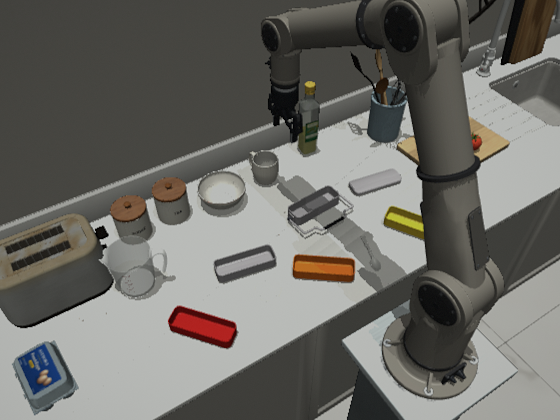

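View pics/side0.png

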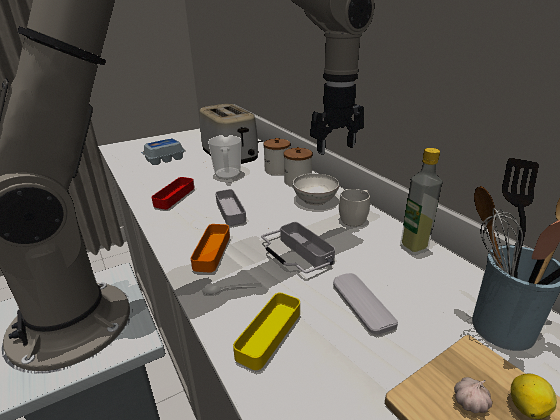

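The grey steel tray is at scene (245,263) and side (230,208). The orange (323,268), yellow (406,222) and red (203,327) ones are look-alikes to leave alone. The base with its handle is at scene (316,207), and the lid is at scene (375,181) and side (363,304). I'll confirm with a crop and fit the poses.

```bash
cat > fit.py <<'E'
from h import *
from scipy.optimize import minimize
# solids as list of (z, half x, half y) layers; rounded corners radius rc
SH={'tray':[(0,.022,.078),(.006,.02575,.08175),(.006,.03,.086),(.04,.03,.086)],
    'base':[(0,.03,.086),(.04,.03,.086)],
    'lid':[(0,.022,.078),(.006,.032,.088),(.013,.032,.088),(.02,.018,.08),(.023,.0,.08)]}
def pts(n,rc=.015):
    P=[]
    for z,a,b in SH[n]:
        q=min(rc,a)
        for k in np.linspace(0,2*np.pi,32,endpoint=False):
            c,s=np.cos(k),np.sin(k); P.append([np.sign(round(c,9))*(a-q)+q*c,np.sign(round(s,9))*(b-q)+q*s,z])
    return np.array(P)
def sil(f,n,x,y,yaw,z=0):
    X=pts(n)@Ro.from_euler('z',yaw).as_matrix().T+[x,y,z]
    c=X@np.array(f['R']).T+np.array(f['t']); uv=np.c_[f['fx']*c[:,0]/c[:,2]+f['cx'],f['fy']*c[:,1]/c[:,2]+f['cy']]
    m=np.zeros((420,560),np.uint8); cv2.fillConvexPoly(m,cv2.convexHull((uv*16).round().astype(np.int32)),1,shift=4); return m>0
def fit(n,views,x0,z=0,free=3):
    def cost(p):
        c=0
        for f,m in views:
            s=sil(f,n,p[0],p[1],p[2],z); c+=1-(s&m).sum()/(s|m).sum()
        return c/len(views)
    best=None
    for y0 in ([x0[2]] if len(x0)>2 else np.linspace(-1.57,1.57,13)[:-1]):
        q=np.array([x0[0],x0[1],y0])
        s=minimize(cost,q,method='Nelder-Mead',options=dict(initial_simplex=[q,q+[.012,0,0],q+[0,.012,0],q+[0,0,.15]],xatol=1e-4,fatol=1e-4))
        if best is None or s.fun<best.fun: best=s
    return best.x,1-best.fun
def pick(n,c,f,near,zc=.02):
    "outline nearest to a world point"
    u=proj(f,[near[0],near[1],zc]); b=None
    for d in outline_of(n,c):
        m=np.array(d['region']); yy,xx=np.nonzero(m)
        if len(xx)<20: continue
        e=np.hypot(xx.mean()-u[0],yy.mean()-u[1])
        if b is None or e<b[0]: b=(e,m,d['score'])
    return b
E
python3 - <<'E'
from fit import *
np.set_printoptions(precision=4,suppress=True)
F={c:grab(c) for c in ['scene','side','wrist']}
cv2.imwrite('pics/wrist0.png',F['wrist']['pixels'][:,:,::-1])
f=F['wrist'];print('wristcam',-np.array(f['R']).T@f['t'],f['R'][2], f['fx'])
for n,p in [('tray',(.478,.257)),('lid',(.54,-.28)),('base',(.56,-.045))]:
    V={}
    for c in ['scene','side']:
        b=pick(n,c,F[c],p)
        if b and b[0]<25: V[c]=(F[c],b[1]); print(n,c,round(b[0],1),b[1].sum(),b[2])
        else: print(n,c,'none',b and b[0])
    if V:
        print(n,'both',*fit(n,list(V.values()),p))
        for c in V: print(n,c,*fit(n,[V[c]],p))
a=cv2.resize(F['scene']['pixels'][215:300,190:300],None,fx=4,fy=4,interpolation=2)
b=cv2.resize(F['side']['pixels'][175:260,180:290],None,fx=4,fy=4,interpolation=2)
g=cv2.resize(F['wrist']['pixels'],(453,340)); 
cv2.imwrite('pics/crop1.png',np.vstack([np.hstack([a,b])[:, :800],np.hstack([g,np.zeros((340,347,3),np.uint8)])])[:600,:,::-1])
E
```

```text
wristcam [0.6756 0.0795 0.3744] [-0.0006 -0.3151 -0.9491] 329.15421782934044
tray scene 0.8 1416 0.77
tray side 0.5 789 0.89
tray both [ 0.4765  0.2558 -0.1984] 0.9346446790004466
tray scene [ 0.4764  0.2557 -0.1984] 0.917098445595855
tray side [ 0.4769  0.2577 -0.1954] 0.9551515151515152
lid scene 3.2 764 0.62
lid side 3.9 1931 0.85
lid both [ 0.5518 -0.2735 -0.1505] 0.9151504231856621
lid scene [ 0.5517 -0.281  -0.1391] 0.9316239316239316
lid side [ 0.5521 -0.2701 -0.1627] 0.9536659877800407
base scene 1.1 1377 0.7
base side 1.9 1634 0.75
base both [ 0.5627 -0.0385  0.0746] 0.8436394354124905
base scene [ 0.5639 -0.0388  0.0919] 0.872416250890948
base side [ 0.5637 -0.0356 -3.075 ] 0.8329519450800915
```

View pics/crop1.png

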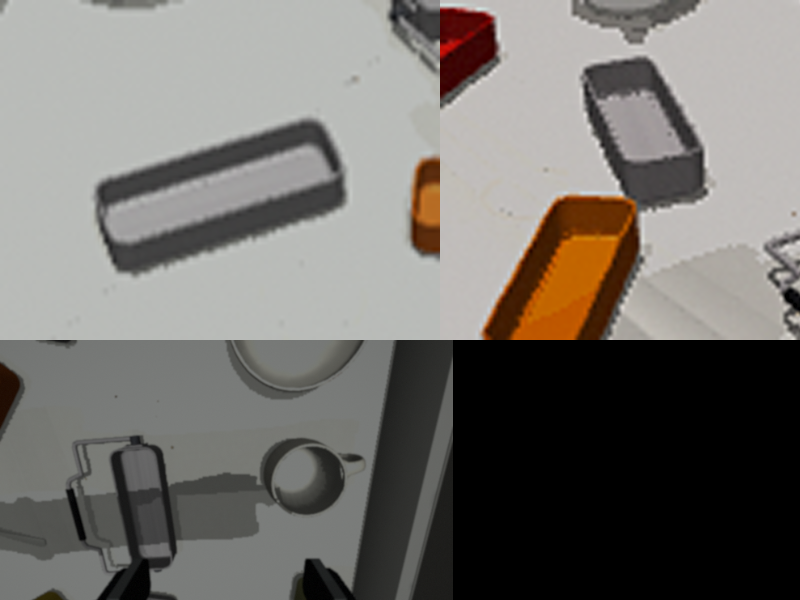

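The crop confirms it: grey steel, open, no handle, so this is the tray. Next I'll view the base from directly overhead with the wrist camera.

Request:
carry_out(
  offset=[
    [0, -0.222, 0],
    [0, -0.222, 0],
    [0, -0.222, 0],
    [0, -0.222, 0],
    [0, -0.222, 0],
    [0, -0.222, 0],
  ],
  turn=[
    [0, 0, -0.053],
    [0, 0, -0.053],
    [0, 0, -0.053],
    [0, 0, -0.053],
    [0, 0, -0.053],
    [0, 0, -0.053],
  ],
)

```text
clock: 1.85
tcp_pos: [0.5657, 0.0001, 0.2071]
orientation: [2.131, 2.307, 0.002]
contact_force: [0.9, -0.5, -0.2]
grip_width: 0.0852
```

```bash
cat >> fit.py <<'E'
np.set_printoptions(precision=4,suppress=True)
def state():
    o=r.get_obs(); R=Ro.from_rotvec(o['orientation']).as_matrix(); p=np.array(o['tcp_pos'])
    print('t',round(o['clock'],2),'tcp',p,'yaw %.4f'%np.arctan2(-R[0,0],R[1,0]),'tilt',R[:2,2],'F',np.array(o['contact_force']).round(1),'M',np.array(o['moment']).round(2),'w %.4f'%o['grip_width'])
    return p,R
def delta(pos,yaw=None):
    "offset and turn fractions to a tool-down world pose"
    p,R=state(); T=Ro.from_euler('z',yaw).as_matrix()@np.array([[0,1,0],[1,0,0],[0,0,-1.]])
    print('offset',R.T@(np.array(pos)-p)/.5,'turn',Ro.from_matrix(R.T@T).as_rotvec()/1.5)
def wfit(n,near,z=0,zc=.02,name=None,x0=None):
    f=grab('wrist',name); b=pick(n,'wrist',f,near,zc)
    if not b: print('none'); return f,None
    m=b[1].astype(np.uint8)
    if n=='base': m=cv2.morphologyEx(m,cv2.MORPH_OPEN,np.ones((13,13),np.uint8))
    p,s=fit(n,[(f,m>0)],x0 if x0 is not None else near,z); print(n,'wrist',p,'iou %.3f'%s,'score %.2f'%b[2],'area',m.sum(), 'd',round(b[0],1))
    return f,(p,m>0)
E
python3 - <<'E'
from fit import *
state()
f,q=wfit('base',(.563,-.037),name='wb1')
im=f['pixels'].copy()
cs,_=cv2.findContours(q[1].astype(np.uint8),0,1); cv2.drawContours(im,cs,-1,(255,0,0),1)
cs,_=cv2.findContours(sil(f,'base',*q[0]).astype(np.uint8),0,1); cv2.drawContours(im,cs,-1,(0,255,0),1)
cv2.imwrite('pics/wb1o.png',cv2.resize(im,(800,600))[:,:,::-1])
E
```

```text
t 1.85 tcp [0.5657 0.0001 0.2071] yaw 0.0795 tilt [0.0016 0.0001] F [ 0.9 -0.5 -0.2] M [-0.01  0.   -0.06] w 0.0852
base wrist [ 0.5631 -0.04    0.0733] iou 0.980 score 0.83 area 8545 d 13.0
```

View pics/wb1o.png

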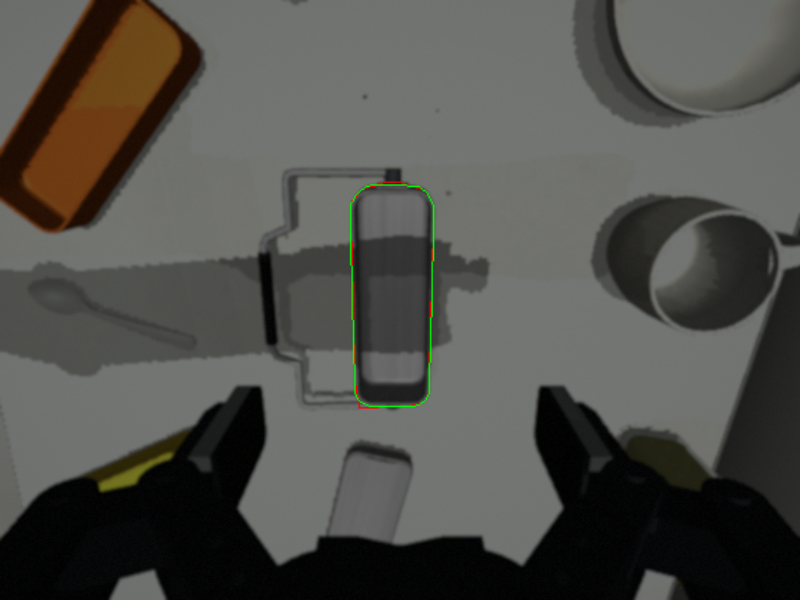

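The green model outline matches the base well (IoU 0.98). The handle lies on the -x side, left in the picture, and the grip is at (268,298). Next I'll move the wrist camera to the same vantage over the tray.

Request:
carry_out(
  offset=[
    [0.598, -0.105, 0],
    [0.598, -0.105, 0],
    [0.598, -0.105, 0],
    [0.598, -0.105, 0],
    [0.598, -0.105, 0],
    [0.598, -0.105, 0],
    [0.598, -0.105, 0],
    [0.598, -0.105, 0],
  ],
  turn=[
    [0, 0, 0.185],
    [0, 0, 0.185],
    [0, 0, 0.185],
    [0, 0, 0.185],
    [0, 0, 0.185],
    [0, 0, 0.185],
    [0, 0, 0.185],
    [0, 0, 0.185],
  ],
)

```text
clock: 2.75
tcp_pos: [0.4872, 0.2969, 0.2065]
orientation: [-2.425, -1.996, -0.0]
contact_force: [0.1, -0.2, 0.3]
grip_width: 0.085
```

```bash
python3 - <<'E'
from fit import *
f,q=wfit('tray',(.4765,.2558))
p=q[0]
delta([p[0],p[1],.06],p[2]); delta([p[0],p[1],.022],p[2])
E
```

```text
tray wrist [ 0.4768  0.2534 -0.1898] iou 0.984 score 0.86 area 8367 d 1.4
t 2.85 tcp [0.4888 0.2926 0.2065] yaw -0.1993 tilt [-0.     -0.0011] F [ 0.3 -0.9  0.2] M [-0.01  0.    0.04] w 0.0854
offset [-0.0813 -0.008   0.293 ] turn [ 0.0001  0.0007 -0.0064]
t 2.85 tcp [0.4888 0.2926 0.2065] yaw -0.1993 tilt [-0.     -0.0011] F [ 0.3 -0.9  0.2] M [-0.01  0.    0.04] w 0.0854
offset [-0.0813 -0.008   0.369 ] turn [ 0.0001  0.0007 -0.0064]
```

Request:
carry_out(
  offset=[
    [-0.081, -0.008, 0.2],
    [-0.081, -0.008, 0.27],
    [-0.081, -0.008, 0.3],
    [-0.081, -0.008, 0.33],
    [-0.081, -0.008, 0.35],
    [-0.081, -0.008, 0.367],
    [-0.081, -0.008, 0.367],
    [-0.081, -0.008, 0.367],
  ],
  turn=[
    [0, 0, -0.006],
    [0, 0, -0.006],
    [0, 0, -0.006],
    [0, 0, -0.006],
    [0, 0, -0.006],
    [0, 0, -0.006],
    [0, 0, -0.006],
    [0, 0, -0.006],
  ],
)

```text
clock: 3.65
tcp_pos: [0.4772, 0.2554, 0.0244]
orientation: [2.421, 2.001, 0.003]
contact_force: [0.1, 0.9, -0.0]
grip_width: 0.0853
```

Request:
carry_out(
  offset=[
    [0, 0, 0],
    [0, 0, 0],
    [0, 0, 0],
    [0, 0, 0],
    [0, 0, 0],
    [0, 0, 0],
    [0, 0, 0],
    [0, 0, 0],
  ],
  turn=[
    [0, 0, 0],
    [0, 0, 0],
    [0, 0, 0],
    [0, 0, 0],
    [0, 0, 0],
    [0, 0, 0],
    [0, 0, 0],
    [0, 0, 0],
  ],
  hand=1,
  force=40,
)

```text
clock: 4.45
tcp_pos: [0.476, 0.255, 0.0233]
orientation: [-2.421, -2.002, 0.0]
contact_force: [0.2, -0.6, 0.7]
grip_width: 0.0001
```

```bash
python3 - <<'E'
from fit import *
p,R=state()
f,q=wfit('tray',(.4765,.2534),name='wt')
d=R.T@(np.array([q[0][0],q[0][1],0])-p); print('tray origin in tool',d)
E
```

```text
t 4.45 tcp [0.476  0.255  0.0233] yaw -0.1890 tilt [-0. -0.] F [ 0.2 -0.6  0.7] M [ 0.06 -0.   -0.03] w 0.0001
tray wrist [ 0.4772  0.2544 -0.1866] iou 0.685 score 0.85 area 25150 d 62.6
tray origin in tool [-0.0004  0.0013  0.0233]
```

```bash
python3 - <<'E'
from fit import *
f=grab('side'); g=cv2.imread('pics/wt.png'); a=cv2.resize(f['pixels'][150:290,150:310],None,fx=2.5,fy=2.5)[:,:,::-1]
c=np.zeros((420,800,3),np.uint8); c[:350,:400]=a[:350,:400]; c[:300,400:]=cv2.resize(g,(400,300)); cv2.imwrite('pics/v5.png',c)
E
```

```text
(no output)
```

View pics/v5.png

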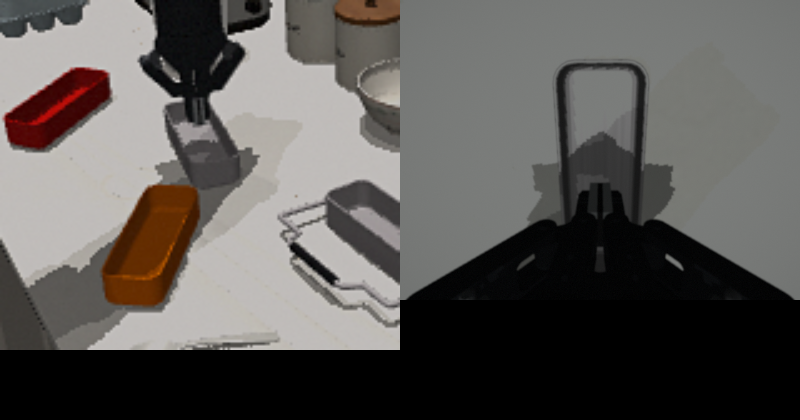

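```bash
python3 - <<'E'
from fit import *
p,R=state(); w_=grab('wrist'); s=grab('side')
for d in (-.03,-.02,-.01,0,.014,.02): X=p+R@[0,0,d]; print(d,proj(w_,X).round(1),proj(s,X).round(1))
print(proj(w_,p+R@[0,.0425,.0]),proj(w_,p+R@[0,.0425,.014]))
for X in [(.4768,.2544,.0),(.4768,.2544,.04)]: print(proj(s,X))
E
```

```text
t 4.6 tcp [0.476  0.2549 0.0233] yaw -0.1890 tilt [-0.0001 -0.0001] F [-0.1  0.8  0. ] M [-0.05 -0.02 -0.05] w 0.0004
-0.03 [278.3 275.2] [229.1 197.2]
-0.02 [278.4 265. ] [229.3 200.1]
-0.01 [278.4 255.9] [229.6 203. ]
0 [278.5 247.8] [229.8 205.9]
0.014 [278.6 237.7] [230.2 209.8]
0.02 [278.6 233.8] [230.3 211.5]
[354.4832 247.7222] [349.4553 237.6318]
[230.7296 212.4348]
[229.7111 201.0773]
```

```bash
python3 - <<'E'
from fit import *
w_=grab('wrist'); s=grab('side')
a=cv2.resize(w_['pixels'][220:320,230:330],None,fx=4,fy=4,interpolation=0); b=cv2.resize(s['pixels'][160:240,190:270],None,fx=5,fy=5,interpolation=0)
im=np.hstack([a,b]); im=np.clip(im.astype(float)*1.7,0,255).astype(np.uint8); cv2.imwrite('pics/v6.png',im[:,:,::-1])
E
```

```text
(no output)
```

View pics/v6.png

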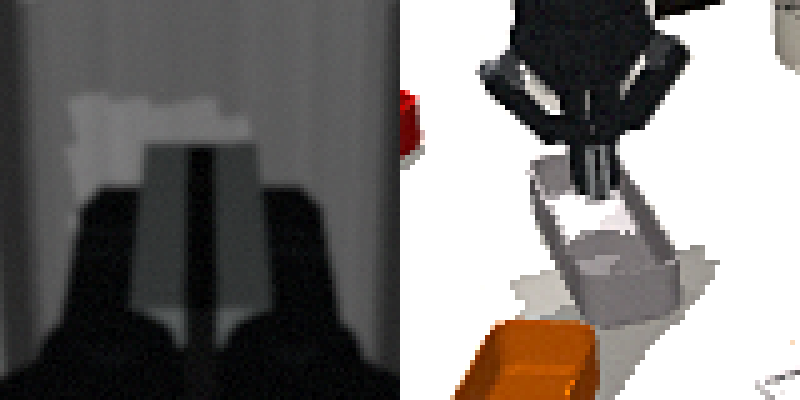

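```bash
python3 - <<'E'
from fit import *
for c in ['side','scene']:
    f=grab(c); b=pick('tray',c,f,(.477,.2534)); 
    if not b: print(c,'none'); continue
    m=cv2.morphologyEx(b[1].astype(np.uint8),cv2.MORPH_CLOSE,np.ones((9,9),np.uint8))>0
    print(c,b[0],m.sum(),b[2])
    for z in (0,.01,.02,.035): print(z,*fit('tray',[(f,m)],(.477,.2534,-.19),z))
w_=grab('wrist'); p,R=state()
im=np.clip(w_['pixels'].astype(float)*1.7,0,255).astype(np.uint8)
for z,c in ((0,(0,255,0)),(.02,(255,255,0)),(.035,(255,0,0))):
    cs,_=cv2.findContours(sil(w_,'tray',.4768,.2534,-.1898,z).astype(np.uint8),0,1); cv2.drawContours(im,cs,-1,c,1)
cv2.imwrite('pics/v7.png',im[:,:,::-1])
E
```

```text
side 1.7308187310149101 739 0.76
0 [ 0.4764  0.2565 -0.183 ] 0.8882211538461539
0.01 [ 0.4708  0.2419 -0.1882] 0.8661971830985915
0.02 [ 0.4631  0.2239 -0.2022] 0.8474770642201835
0.035 [ 0.4543  0.2019 -0.2192] 0.8174778761061947
scene 0.7082100033408201 1320 0.82
0 [ 0.4791  0.255  -0.2032] 0.8576998050682261
0.01 [ 0.4725  0.2579 -0.1816] 0.8396946564885496
0.02 [ 0.4641  0.2635 -0.2153] 0.8255159474671669
0.035 [ 0.4542  0.2695 -0.1781] 0.8073394495412844
t 5.05 tcp [0.4761 0.255  0.0233] yaw -0.1891 tilt [0. 0.] F [1.2 0.7 0. ] M [-0.02 -0.01  0.01] w -0.0000
```

View pics/v7.png

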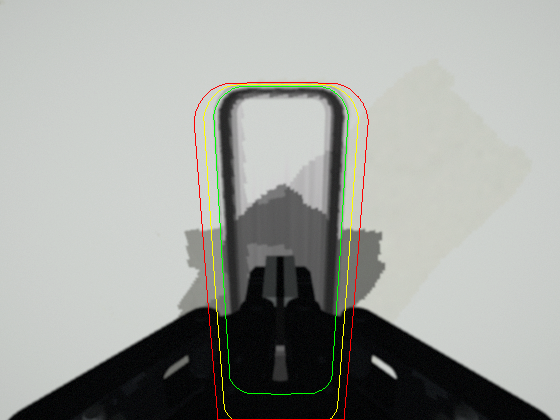

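The pictures (fingertips at wrist (280,256), side (229,200)) and the empty close both show the real fingertips about 40 mm further back than the interface text states, so the jaws closed just above the rim. I'll lift, open, and go down stepwise while watching the force.

Request:
carry_out(
  offset=[
    [0, 0, -0.06],
    [0, 0, -0.06],
    [0, 0, -0.06],
    [0, 0, -0.06],
    [0, 0, -0.06],
    [0, 0, -0.03],
    [0, 0, 0],
    [0, 0, 0],
  ],
  turn=[
    [0, 0, 0],
    [0, 0, 0],
    [0, 0, 0],
    [0, 0, 0],
    [0, 0, 0],
    [0, 0, 0],
    [0, 0, 0],
    [0, 0, 0],
  ],
  hand=0,
)

```text
clock: 5.85
tcp_pos: [0.4744, 0.2539, 0.0212]
orientation: [-2.421, -2.002, 0.007]
contact_force: [-0.7, -0.9, -0.0]
grip_width: 0.0852
```

Request:
carry_out(
  offset=[
    [0, 0, 0.01],
    [0, 0, 0.02],
    [0, 0, 0.02],
  ],
  turn=[
    [0, 0, 0],
    [0, 0, 0],
    [0, 0, 0],
  ],
)

```text
clock: 6.15
tcp_pos: [0.4759, 0.2549, 0.013]
orientation: [-2.421, -2.002, 0.001]
contact_force: [-0.1, 0.4, -0.7]
grip_width: 0.0852
```

Request:
carry_out(
  offset=[
    [0, 0, 0.008],
    [0, 0, 0.016],
    [0, 0, 0.016],
  ],
  turn=[
    [0, 0, 0],
    [0, 0, 0],
    [0, 0, 0],
  ],
)

```text
clock: 6.45
tcp_pos: [0.4757, 0.2548, 0.0049]
orientation: [-2.421, -2.002, 0.001]
contact_force: [-0.3, 0.6, 0.1]
grip_width: 0.0859
```

```bash
python3 - <<'E'
from fit import *
p,R=state()
w_=grab('wrist'); s=grab('side')
a=cv2.resize(w_['pixels'],None,fx=.7,fy=.7); b=cv2.resize(s['pixels'][160:240,190:270],None,fx=5,fy=5,interpolation=0)
im=np.zeros((400,800,3),np.uint8); im[:294,:392]=a; im[:,400:]=b
cv2.imwrite('pics/v8.png',np.clip(im.astype(float)*1.7,0,255).astype(np.uint8)[:,:,::-1])
E
```

```text
t 6.45 tcp [0.4757 0.2548 0.0049] yaw -0.1890 tilt [-0.0006 -0.0004] F [-0.3  0.6  0.1] M [-0.02  0.06 -0.01] w 0.0859
```

View pics/v8.png

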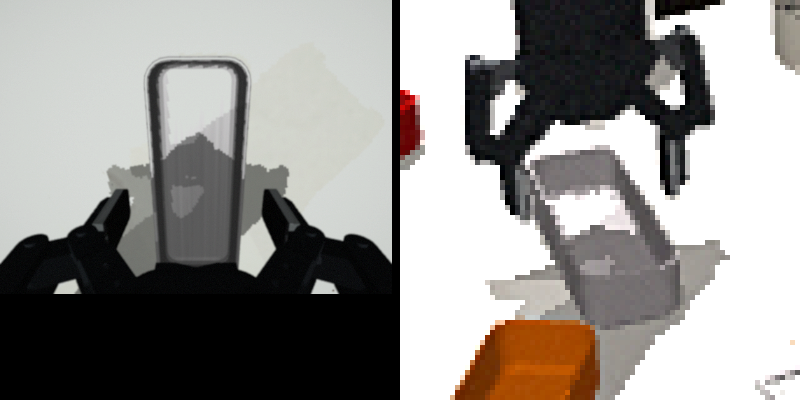

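At TCP z=0.005 the open tips (crop (672,193), (520,218)) are just about level with the rim and nothing is touching. This confirms the offset: the open tips sit about 40 mm behind the TCP. I'll go 24 mm lower and grip.

Request:
carry_out(
  offset=[
    [0, 0, 0.012],
    [0, 0, 0.024],
    [0, 0, 0.036],
    [0, 0, 0.048],
    [0, 0, 0.048],
  ],
  turn=[
    [0, 0, 0],
    [0, 0, 0],
    [0, 0, 0],
    [0, 0, 0],
    [0, 0, 0],
  ],
)

```text
clock: 7.05
tcp_pos: [0.4753, 0.2546, -0.0198]
orientation: [-2.421, -2.002, 0.003]
contact_force: [-0.8, 0.5, 0.2]
grip_width: 0.0854
```

Request:
carry_out(
  offset=[
    [0, 0, 0],
    [0, 0, 0],
    [0, 0, 0],
    [0, 0, 0],
    [0, 0, 0],
    [0, 0, 0],
  ],
  turn=[
    [0, 0, 0],
    [0, 0, 0],
    [0, 0, 0],
    [0, 0, 0],
    [0, 0, 0],
    [0, 0, 0],
  ],
  hand=1,
  force=40,
)

```text
clock: 7.65
tcp_pos: [0.4763, 0.2551, -0.0184]
orientation: [2.421, 2.002, 0.001]
contact_force: [0.0, -0.6, 3.2]
grip_width: 0.0594
```

Gripped at 59.4 mm. I'll lift it and carry it to a spot beside the base, then re-measure the base once settled.

Request:
carry_out(
  offset=[
    [0, 0, -0.04],
    [0, 0, -0.12],
    [0, 0, -0.2],
    [0, 0, -0.28],
    [0, 0, -0.36],
    [0, 0, -0.42],
    [0, 0, -0.44],
    [0, 0, -0.44],
  ],
  turn=[
    [0, 0, 0],
    [0, 0, 0],
    [0, 0, 0],
    [0, 0, 0],
    [0, 0, 0],
    [0, 0, 0],
    [0, 0, 0],
    [0, 0, 0],
  ],
)

```text
clock: 8.45
tcp_pos: [0.4764, 0.2552, 0.202]
orientation: [2.421, 2.002, 0.003]
contact_force: [-0.2, -0.0, -2.3]
grip_width: 0.0598
```

Request:
carry_out(
  offset=[
    [-0.04, 0.007, 0],
    [-0.12, 0.02, 0],
    [-0.2, 0.034, 0],
    [-0.28, 0.047, 0],
    [-0.36, 0.06, 0],
    [-0.44, 0.074, 0],
    [-0.49, 0.082, 0],
    [-0.503, 0.084, 0],
  ],
  turn=[
    [0, 0, -0.02],
    [0, 0, -0.04],
    [0, 0, -0.07],
    [0, 0, -0.1],
    [0, 0, -0.13],
    [0, 0, -0.15],
    [0, 0, -0.17],
    [0, 0, -0.175],
  ],
)

```text
clock: 9.25
tcp_pos: [0.4681, -0.0038, 0.1989]
orientation: [-2.142, -2.295, 0.007]
contact_force: [-0.4, 0.2, -1.4]
grip_width: 0.0594
```

Request:
carry_out(
  offset=[
    [0, 0, 0],
    [0, 0, 0],
    [0, 0, 0],
  ],
  turn=[
    [0, 0, 0],
    [0, 0, 0],
    [0, 0, 0],
  ],
)

```text
clock: 9.55
tcp_pos: [0.4699, 0.0017, 0.2007]
orientation: [-2.135, -2.303, 0.001]
contact_force: [1.0, 0.3, -2.0]
grip_width: 0.0598
```

```bash
python3 - <<'E'
from fit import *
p,R=state()
f,q=wfit('base',(.563,-.04),name='wb2')
im=np.clip(f['pixels'].astype(float)*1.5,0,255).astype(np.uint8)
cs,_=cv2.findContours(sil(f,'base',*q[0]).astype(np.uint8),0,1); cv2.drawContours(im,cs,-1,(0,255,0),1)
# expected held tray
t=p+R@[-.0016,0,0]; yaw=np.arctan2(-R[0,0],R[1,0])
cs,_=cv2.findContours(sil(f,'tray',t[0],t[1],yaw,p[2]+.0184).astype(np.uint8),0,1); cv2.drawContours(im,cs,-1,(255,255,0),1)
cv2.imwrite('pics/v9.png',im[:,:,::-1])
delta([.5630,-.0384,.08],.0733)
E
```

```text
t 9.55 tcp [0.4699 0.0017 0.2007] yaw 0.0758 tilt [-0.0009  0.0003] F [ 1.   0.3 -2. ] M [ 0.04 -0.07 -0.01] w 0.0598
base wrist [ 0.5839 -0.0396  0.3627] iou 0.418 score 0.74 area 3913 d 23.1
t 9.65 tcp [0.47   0.0014 0.2011] yaw 0.0756 tilt [-0.0003  0.0002] F [-0.9  0.8 -2.9] M [ 0.02  0.03 -0.02] w 0.0598
offset [-0.0934  0.1795  0.242 ] turn [-0.0002 -0.0002  0.0016]
```

View pics/v9.png

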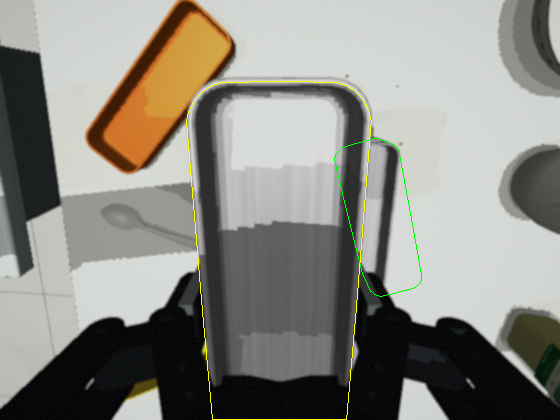

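The held tray matches its predicted outline (yellow), so its pose in the hand is good. The base is half hidden, so I'll refit it on the visible part only.

```bash
python3 - <<'E'
from fit import *
p,R=state(); f=grab('wrist')
t=p+R@[-.0016,0,0]; yaw=np.arctan2(-R[0,0],R[1,0])
occ=cv2.dilate(sil(f,'tray',t[0],t[1],yaw,p[2]+.0184).astype(np.uint8),np.ones((7,7)))>0
occ[262:,:]=True
b=pick('base','wrist',f,(.563,-.04)); m=cv2.morphologyEx(b[1].astype(np.uint8),cv2.MORPH_OPEN,np.ones((5,5),np.uint8))>0
m&=~occ; print(m.sum(),b[2])
def cost(q):
    s=sil(f,'base',*q)&~occ; return 1-(s&m).sum()/(s|m).sum()
q0=np.array([.5631,-.04,.0733]); print('start',1-cost(q0))
for q1 in (q0,q0+[.002,-.003,.01]):
    s=minimize(cost,q1,method='Nelder-Mead',options=dict(initial_simplex=[q1,q1+[.004,0,0],q1+[0,.004,0],q1+[0,0,.03]])); print(s.x,1-s.fun)
for dx in (-.002,0,.002): print([round(1-cost(q0+[dx,dy,0]),3) for dy in (-.004,-.002,0,.002,.004)])
E
```

```text
t 9.65 tcp [0.47   0.0014 0.2011] yaw 0.0756 tilt [-0.0003  0.0002] F [-0.9  0.8 -2.9] M [ 0.02  0.03 -0.02] w 0.0598
3110 0.65
start 0.9863621947351728
[ 0.5629 -0.0404  0.0706] 0.9961501443695862
[ 0.5629 -0.0404  0.0702] 0.9964720974983964
[np.float64(0.893), np.float64(0.914), np.float64(0.934), np.float64(0.936), np.float64(0.924)]
[np.float64(0.961), np.float64(0.978), np.float64(0.986), np.float64(0.966), np.float64(0.943)]
[np.float64(0.915), np.float64(0.926), np.float64(0.918), np.float64(0.9), np.float64(0.879)]
```

Request:
carry_out(
  offset=[
    [-0.03, 0.06, 0],
    [-0.07, 0.13, 0],
    [-0.094, 0.179, 0.06],
    [-0.094, 0.179, 0.14],
    [-0.094, 0.179, 0.22],
    [-0.094, 0.179, 0.28],
    [-0.094, 0.179, 0.312],
    [-0.094, 0.179, 0.312],
  ],
  turn=[
    [0, 0, 0.002],
    [0, 0, 0.002],
    [0, 0, 0.002],
    [0, 0, 0.002],
    [0, 0, 0.002],
    [0, 0, 0.002],
    [0, 0, 0.002],
    [0, 0, 0.002],
  ],
)

```text
clock: 10.55
tcp_pos: [0.5608, -0.0398, 0.0428]
orientation: [-2.138, -2.296, 0.005]
contact_force: [-0.7, 0.9, -1.2]
grip_width: 0.0595
```

Request:
carry_out(
  offset=[
    [0, 0, 0],
    [0, 0, 0],
    [0, 0, 0],
    [0, 0, 0],
  ],
  turn=[
    [0, 0, 0],
    [0, 0, 0],
    [0, 0, 0],
    [0, 0, 0],
  ],
)

```text
clock: 10.95
tcp_pos: [0.5635, -0.0402, 0.0463]
orientation: [2.141, 2.297, 0.002]
contact_force: [-0.1, -0.6, -2.4]
grip_width: 0.0594
```

```bash
python3 - <<'E'
from fit import *
delta([.5629,-.0386,.018],.072)
for i in range(3): r.get_obs(); grab('side'); state()
E
```

```text
t 10.95 tcp [ 0.5635 -0.0402  0.0463] yaw 0.0705 tilt [0.0019 0.0001] F [-0.1 -0.6 -2.4] M [-0.06  0.06  0.04] w 0.0594
offset [ 0.0033 -0.001   0.0566] turn [ 0.0012  0.     -0.001 ]
t 11.0 tcp [ 0.5633 -0.0402  0.0461] yaw 0.0705 tilt [0.0014 0.0001] F [-0.1 -0.6 -1.9] M [-0.    0.02  0.02] w 0.0594
t 11.05 tcp [ 0.5631 -0.0402  0.0459] yaw 0.0705 tilt [0.001  0.0001] F [-0.5 -0.2 -1.7] M [ 0.04 -0.01 -0.01] w 0.0596
t 11.1 tcp [ 0.563  -0.0402  0.0458] yaw 0.0705 tilt [0.0007 0.0001] F [-0.1 -0.1 -2.2] M [-0.02 -0.03 -0.01] w 0.0595
```

Request:
carry_out(
  offset=[
    [0.003, 0, 0],
    [0.003, 0, 0.015],
    [0.003, 0, 0.03],
    [0.003, 0, 0.04],
    [0.003, 0, 0.045],
    [0.003, 0, 0.05],
    [0.003, 0, 0.055],
    [0.003, 0, 0.058],
  ],
  turn=[
    [0, 0, 0],
    [0, 0, 0],
    [0, 0, 0],
    [0, 0, 0],
    [0, 0, 0],
    [0, 0, 0],
    [0, 0, 0],
    [0, 0, 0],
  ],
)

```text
clock: 11.9
tcp_pos: [0.5627, -0.0388, 0.0161]
orientation: [-2.142, -2.298, -0.0]
contact_force: [-0.6, 0.2, -2.6]
grip_width: 0.0599
```

Request:
carry_out(
  offset=[
    [0, 0, 0],
    [0, 0, 0.001],
    [0, 0, 0.002],
    [0, 0, 0.003],
  ],
  turn=[
    [0, 0, 0],
    [0, 0, 0],
    [0, 0, 0],
    [0, 0, 0],
  ],
)

```text
clock: 12.3
tcp_pos: [0.5629, -0.0388, 0.0156]
orientation: [2.142, 2.298, 0.0]
contact_force: [-4.3, 0.1, 9.9]
grip_width: 0.0595
```

It's seated at the expected height (TCP z 0.0156, about 12 N). I'll open, retreat straight up, and check.

Request:
carry_out(
  offset=[
    [0, 0, 0],
    [0, 0, 0],
    [0, 0, 0],
    [0, 0, 0],
    [0, 0, -0.03],
    [0, 0, -0.1],
    [0, 0, -0.2],
    [0, 0, -0.3],
  ],
  turn=[
    [0, 0, 0],
    [0, 0, 0],
    [0, 0, 0],
    [0, 0, 0],
    [0, 0, 0],
    [0, 0, 0],
    [0, 0, 0],
    [0, 0, 0],
  ],
  hand=0,
)

```text
clock: 13.1
tcp_pos: [0.5621, -0.0388, 0.1672]
orientation: [-2.142, -2.298, 0.001]
contact_force: [1.0, 0.0, -0.2]
grip_width: 0.0855
```

Request:
carry_out(
  offset=[
    [0.04, 0, -0.08],
    [0.08, 0, -0.08],
    [0.08, 0, -0.08],
    [0.08, 0, -0.08],
  ],
  turn=[
    [0, 0, 0],
    [0, 0, 0],
    [0, 0, 0],
    [0, 0, 0],
  ],
)

```text
clock: 13.5
tcp_pos: [0.5594, 0.0011, 0.2052]
orientation: [2.141, 2.299, -0.0]
contact_force: [-0.6, -0.2, -0.6]
grip_width: 0.0854
```

```bash
python3 - <<'E'
from fit import *
SH['pile']=[(0,.03,.086),(.074,.03,.086)]
p,R=state(); f=grab('wrist','wp'); s=grab('side')
b=pick('tray','wrist',f,(.563,-.04),.05)
m=cv2.morphologyEx(b[1].astype(np.uint8),cv2.MORPH_OPEN,np.ones((9,9),np.uint8))>0; print(b[0],b[2],m.sum())
print('tray z=.034',*fit('tray',[(f,m)],(.563,-.04,.072),.034)); print('tray z=.040',*fit('tray',[(f,m)],(.563,-.04,.072),.040))
im=np.zeros((420,800,3),np.uint8); im[:,:400]=f['pixels'][:,80:480]
im[:400,400:]=cv2.resize(s['pixels'][190:290,250:350],None,fx=4,fy=4,interpolation=2)
cv2.imwrite('pics/v10.png',np.clip(im*1.4,0,255).astype(np.uint8)[:,:,::-1])
E
```

```text
t 13.5 tcp [0.5594 0.0011 0.2052] yaw 0.0713 tilt [-0.0001 -0.0003] F [-0.6 -0.2 -0.6] M [-0.   -0.   -0.02] w 0.0854
2.105134414649879 0.92 10176
tray z=.034 [ 0.5627 -0.04    0.0702] 0.9841392649903288
tray z=.040 [ 0.5628 -0.0395  0.073 ] 0.9504062762678621
```

View pics/v10.png

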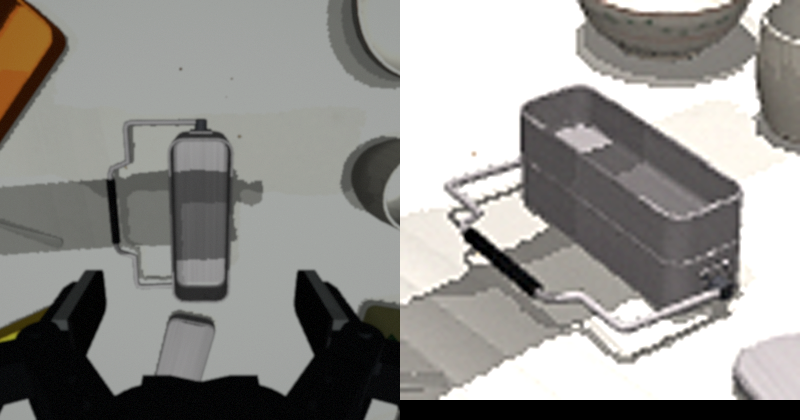

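The tray sits flush: there is only a thin even seam in the side crop, z=0.034 fits best, and the pose is (0.5627, -0.0400, 0.070). Now the lid.

Request:
carry_out(
  offset=[
    [-0.1, -0.007, 0],
    [-0.2, -0.015, 0],
    [-0.3, -0.023, 0],
    [-0.4, -0.03, 0],
    [-0.469, -0.036, 0],
    [-0.469, -0.036, 0],
    [-0.469, -0.036, 0],
    [-0.469, -0.036, 0],
  ],
  turn=[
    [0, 0, 0.03],
    [0, 0, 0.06],
    [0, 0, 0.1],
    [0, 0, 0.13],
    [0, 0, 0.148],
    [0, 0, 0.148],
    [0, 0, 0.148],
    [0, 0, 0.148],
  ],
)

```text
clock: 14.45
tcp_pos: [0.5583, -0.2329, 0.2042]
orientation: [-2.381, -2.048, 0.0]
contact_force: [0.1, 0.7, -0.5]
grip_width: 0.0858
```

```bash
python3 - <<'E'
from fit import *
f,q=wfit('lid',(.552,-.2735),zc=.015)
im=f['pixels'].copy()
cs,_=cv2.findContours(sil(f,'lid',*q[0]).astype(np.uint8),0,1); cv2.drawContours(im,cs,-1,(0,255,0),1); cv2.imwrite('pics/wl.png',im[:,:,::-1])
f,q=wfit('lid',(.552,-.2735),zc=.015)
p=q[0]; delta([p[0],p[1],.03],p[2])
E
```

```text
lid wrist [ 0.5505 -0.2789 -0.1662] iou 0.977 score 0.72 area 8057 d 2.9
lid wrist [ 0.5506 -0.2788 -0.1572] iou 0.979 score 0.90 area 8067 d 2.6
t 14.65 tcp [ 0.5586 -0.2327  0.2047] yaw -0.1494 tilt [-0.0001  0.0005] F [-0.2  0.9  0.6] M [ 0.01  0.01 -0.01] w 0.0854
offset [-0.0936 -0.0021  0.3494] turn [-0.0001 -0.0003  0.0052]
```

Request:
carry_out(
  offset=[
    [-0.04, -0.002, 0.07],
    [-0.094, -0.002, 0.15],
    [-0.094, -0.002, 0.23],
    [-0.094, -0.002, 0.3],
    [-0.094, -0.002, 0.36],
    [-0.094, -0.002, 0.4],
    [-0.094, -0.002, 0.43],
    [-0.094, -0.002, 0.445],
  ],
  turn=[
    [0, 0, 0.007],
    [0, 0, 0.007],
    [0, 0, 0.007],
    [0, 0, 0.007],
    [0, 0, 0.007],
    [0, 0, 0.007],
    [0, 0, 0.007],
    [0, 0, 0.007],
  ],
  hand=0.13,
)

```text
clock: 15.45
tcp_pos: [0.5501, -0.2795, -0.0189]
orientation: [-2.392, -2.035, 0.001]
contact_force: [-0.2, -0.2, -0.1]
grip_width: 0.0741
```

Request:
carry_out(
  offset=[
    [0, 0, 0.004],
    [0, 0, 0.008],
    [0, 0, 0.012],
    [0, 0, 0.012],
  ],
  turn=[
    [0, 0, 0],
    [0, 0, 0],
    [0, 0, 0],
    [0, 0, 0],
  ],
)

```text
clock: 15.85
tcp_pos: [0.5507, -0.2805, -0.0231]
orientation: [2.393, 2.034, 0.001]
contact_force: [1.1, -0.1, -1.4]
grip_width: 0.0741
```

Request:
carry_out(
  offset=[
    [0, 0, 0.003],
    [0, 0, 0.006],
    [0, 0, 0.006],
  ],
  turn=[
    [0, 0, 0],
    [0, 0, 0],
    [0, 0, 0],
  ],
)

```text
clock: 16.15
tcp_pos: [0.5502, -0.2803, -0.0268]
orientation: [-2.394, -2.034, 0.0]
contact_force: [0.3, 0.1, -0.3]
grip_width: 0.0744
```

Request:
carry_out(
  offset=[
    [0, 0, 0.003],
    [0, 0, 0.006],
    [0, 0, 0.006],
  ],
  turn=[
    [0, 0, 0],
    [0, 0, 0],
    [0, 0, 0],
  ],
)

```text
clock: 16.45
tcp_pos: [0.5501, -0.2802, -0.03]
orientation: [-2.394, -2.034, 0.0]
contact_force: [1.2, 0.0, 0.1]
grip_width: 0.0745
```

Request:
carry_out(
  offset=[
    [0, 0, 0.002],
    [0, 0, 0.004],
    [0, 0, 0.004],
  ],
  turn=[
    [0, 0, 0],
    [0, 0, 0],
    [0, 0, 0],
  ],
)

```text
clock: 16.75
tcp_pos: [0.5502, -0.2803, -0.0319]
orientation: [-2.394, -2.034, 0.0]
contact_force: [-0.6, 0.8, 0.1]
grip_width: 0.0743
```

Request:
carry_out(
  offset=[
    [0, 0, 0.002],
    [0, 0, 0.003],
    [0, 0, 0.003],
  ],
  turn=[
    [0, 0, 0],
    [0, 0, 0],
    [0, 0, 0],
  ],
)

```text
clock: 17.05
tcp_pos: [0.5503, -0.2803, -0.0333]
orientation: [-2.394, -2.034, -0.0]
contact_force: [0.3, -0.9, -0.3]
grip_width: 0.0741
```

Request:
carry_out(
  offset=[
    [0, 0, 0.002],
    [0, 0, 0.003],
    [0, 0, 0.003],
  ],
  turn=[
    [0, 0, 0],
    [0, 0, 0],
    [0, 0, 0],
  ],
)

```text
clock: 17.35
tcp_pos: [0.5504, -0.2804, -0.0334]
orientation: [-2.394, -2.034, -0.001]
contact_force: [-3.6, 2.7, 11.8]
grip_width: 0.0742
```

Request:
carry_out(
  offset=[
    [0, 0, 0.002],
    [0, 0, 0.003],
    [0, 0, 0.003],
  ],
  turn=[
    [0, 0, 0],
    [0, 0, 0],
    [0, 0, 0],
  ],
)

```text
clock: 17.65
tcp_pos: [0.5504, -0.2804, -0.0335]
orientation: [-2.394, -2.034, -0.001]
contact_force: [-7.5, 3.9, 24.7]
grip_width: 0.0745
```

Table contact at TCP z=-0.0334, so I now know where the tips are. I'll back off 8 mm and grip the lid edge.

Request:
carry_out(
  offset=[
    [0, 0, -0.01],
    [0, 0, -0.0165],
    [0, 0, -0.0165],
    [0, 0, -0.0165],
  ],
  turn=[
    [0, 0, 0],
    [0, 0, 0],
    [0, 0, 0],
    [0, 0, 0],
  ],
)

```text
clock: 18.05
tcp_pos: [0.5503, -0.2803, -0.0282]
orientation: [-2.394, -2.034, 0.0]
contact_force: [-0.3, -0.3, 0.6]
grip_width: 0.0743
```

Request:
carry_out(
  offset=[
    [0, 0, 0],
    [0, 0, 0],
    [0, 0, 0],
    [0, 0, 0],
    [0, 0, 0],
  ],
  turn=[
    [0, 0, 0],
    [0, 0, 0],
    [0, 0, 0],
    [0, 0, 0],
    [0, 0, 0],
  ],
  hand=1,
  force=50,
)

```text
clock: 18.55
tcp_pos: [0.5502, -0.2803, -0.0279]
orientation: [-2.394, -2.034, 0.0]
contact_force: [-0.9, 0.4, 5.0]
grip_width: 0.0623
```

Request:
carry_out(
  offset=[
    [0, 0, -0.02],
    [0, 0, -0.05],
    [0, 0, -0.1],
    [0, 0, -0.16],
    [0, 0, -0.22],
    [0, 0, -0.25],
    [0, 0, -0.25],
    [0, 0, -0.25],
  ],
  turn=[
    [0, 0, 0],
    [0, 0, 0],
    [0, 0, 0],
    [0, 0, 0],
    [0, 0, 0],
    [0, 0, 0],
    [0, 0, 0],
    [0, 0, 0],
  ],
)

```text
clock: 19.35
tcp_pos: [0.5499, -0.28, 0.0966]
orientation: [-2.393, -2.034, 0.0]
contact_force: [0.1, -0.1, -0.6]
grip_width: 0.0626
```

```bash
python3 - <<'E'
from fit import *
p,R=state(); f=grab('wrist'); s=grab('side')
yaw=np.arctan2(-R[0,0],R[1,0])
im=np.clip(f['pixels'].astype(float)*1.5,0,255).astype(np.uint8)
d=R.T@(np.array([.5506,-.2788,0])-p); print('lid in tool',d)
t=p+R@[d[0],0,0]
cs,_=cv2.findContours(sil(f,'lid',t[0],t[1],yaw,p[2]+.0279).astype(np.uint8),0,1); cv2.drawContours(im,cs,-1,(0,255,0),1)
u=proj(s,p); u=u.astype(int); print(u)
c=s['pixels'][max(0,u[1]-60):u[1]+40,u[0]-50:u[0]+50]
o=np.zeros((420,800,3),np.uint8); o[:,:400]=im[:,80:480]; c=cv2.resize(c,(400,400),interpolation=2); o[:400,400:]=c
cv2.imwrite('pics/v11.png',o[:,:,::-1])
E
```

```text
t 19.35 tcp [ 0.5499 -0.28    0.0966] yaw -0.1618 tilt [-0.0004  0.0003] F [ 0.1 -0.1 -0.6] M [-0.02  0.02 -0.06] w 0.0626
lid in tool [0.0013 0.0005 0.0966]
[367 270]
```

View pics/v11.png

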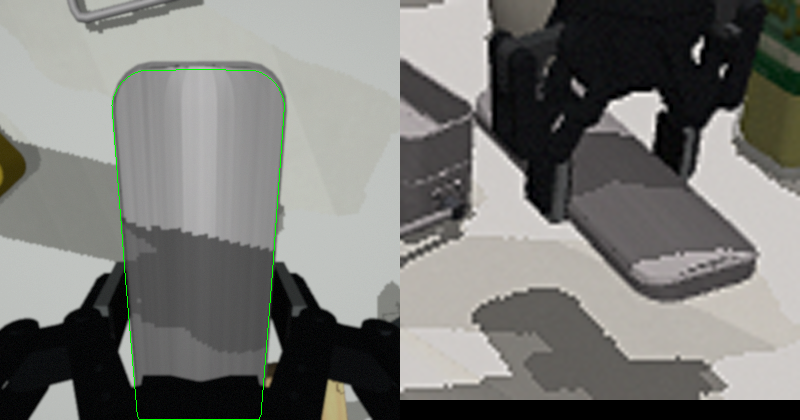

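The lid is held level. Its far end is at row ~65 against row 69 predicted, so I'll refine the along-length offset.

```bash
python3 - <<'E'
from fit import *
p,R=state(); f=grab('wrist'); yaw=np.arctan2(-R[0,0],R[1,0])
b=pick('lid','wrist',f,p[:2],p[2]); m=b[1].copy(); print(b[0],b[2],m.sum())
occ=np.zeros_like(m); occ[258:]=True; m&=~occ
print('mask top row col 280:',np.nonzero(m[:,280])[0][:1], np.nonzero(m[:,260])[0][:1],np.nonzero(m[:,310])[0][:1])
print('grey col 280:',f['pixels'][56:76,280].mean(1).round().astype(int))
print('grey row 150 L/R:',f['pixels'][150,185:206].mean(1).round().astype(int),f['pixels'][150,350:376].mean(1).round().astype(int))
def cost(q):
    t=p+R@[q[0],q[1],0]; s=sil(f,'lid',t[0],t[1],yaw+q[2],p[2]+.0279)&~occ; return 1-(s&m).sum()/(s|m).sum()
q=np.array([.0013,0,0]); print(1-cost(q))
s=minimize(cost,q,method='Nelder-Mead',options=dict(initial_simplex=[q,q+[.004,0,0],q+[0,.004,0],q+[0,0,.03]])); print(s.x,1-s.fun)
E
```

```text
t 19.45 tcp [ 0.5492 -0.2797  0.0954] yaw -0.1618 tilt [-0.0026  0.0011] F [ 0.5  0.4 -1.5] M [-0.02  0.01  0.02] w 0.0628
33.99336611420005 0.68 48651
mask top row col 280: [62] [62] [62]
grey col 280: [126 127 127 124 116  99  87  81  82  87 104 118 122 122 121 122 122 122
 122 123]
grey row 150 L/R: [129 129 130 129 130 129 129 130 129 121 102  78  70  77  88  93  96  96
  97  97  99] [ 95  94  93  93  93  93  93  92  93  90  82  71  73  91 114 125 127 126
 126 126 126 126 126 125 126 126]
0.9476625537659729
[ 0.0036  0.0004 -0.006 ] 0.9889719743621969
```

Request:
carry_out(
  offset=[
    [0, 0, -0.06],
    [0, 0, -0.12],
    [0.06, -0.007, -0.16],
    [0.14, -0.015, -0.167],
    [0.22, -0.024, -0.167],
    [0.3, -0.033, -0.167],
    [0.38, -0.042, -0.167],
    [0.44, -0.048, -0.167],
  ],
  turn=[
    [0, 0, 0],
    [0, 0, 0],
    [0, 0, -0.02],
    [0, 0, -0.05],
    [0, 0, -0.08],
    [0, 0, -0.1],
    [0, 0, -0.13],
    [0, 0, -0.15],
  ],
)

```text
clock: 20.35
tcp_pos: [0.5616, -0.0562, 0.1796]
orientation: [-2.145, -2.293, 0.001]
contact_force: [0.7, -0.1, -0.3]
grip_width: 0.0624
```

```bash
python3 - <<'E'
from fit import *
for i in range(4): grab('side')
delta([.5629,-.0434,.065],.073)
E
```

```text
t 20.55 tcp [ 0.5617 -0.0589  0.1797] yaw 0.0644 tilt [-0.0015 -0.0002] F [ 0.3 -0.1 -0.6] M [-0.09  0.01 -0.01] w 0.0624
offset [0.0307 0.0047 0.2294] turn [-0.001   0.0001 -0.0057]
```

Request:
carry_out(
  offset=[
    [0.0307, 0.0047, 0.03],
    [0.0307, 0.0047, 0.08],
    [0.0307, 0.0047, 0.14],
    [0.0307, 0.0047, 0.19],
    [0.0307, 0.0047, 0.22],
    [0.0307, 0.0047, 0.229],
    [0.0307, 0.0047, 0.229],
    [0.0307, 0.0047, 0.229],
  ],
  turn=[
    [0, 0, -0.006],
    [0, 0, -0.006],
    [0, 0, -0.006],
    [0, 0, -0.006],
    [0, 0, -0.006],
    [0, 0, -0.006],
    [0, 0, -0.006],
    [0, 0, -0.006],
  ],
)

```text
clock: 21.35
tcp_pos: [0.5641, -0.0447, 0.0668]
orientation: [2.141, 2.298, 0.001]
contact_force: [-0.1, 0.1, -0.9]
grip_width: 0.0627
```

```bash
python3 - <<'E'
from fit import *
for i in range(4): grab('side')
delta([.5629,-.0434,.0415],.073)
p,R=state(); f=grab('wrist','wl2'); yaw=np.arctan2(-R[0,0],R[1,0])
m=pick('lid','wrist',f,p[:2],p[2])[1].copy(); occ=np.zeros_like(m); occ[258:]=True; m&=~occ
def cost(q):
    t=p+R@[q[0],q[1],0]; s=sil(f,'lid',t[0],t[1],yaw+q[2],p[2]+.0279)&~occ; return 1-(s&m).sum()/(s|m).sum()
q=np.array([.003,0,0]); print(m.sum())
s=minimize(cost,q,method='Nelder-Mead',options=dict(initial_simplex=[q,q+[.004,0,0],q+[0,.004,0],q+[0,0,.03]])); print(s.x,1-s.fun)
E
```

```text
t 21.55 tcp [ 0.5642 -0.044   0.0669] yaw 0.0718 tilt [0.0017 0.    ] F [ 0.7 -0.7 -1.2] M [-0.01 -0.01  0.05] w 0.0625
offset [ 0.0013 -0.0025  0.0509] turn [ 0.0011  0.0001 -0.0008]
t 21.55 tcp [ 0.5642 -0.044   0.0669] yaw 0.0718 tilt [0.0017 0.    ] F [ 0.7 -0.7 -1.2] M [-0.01 -0.01  0.05] w 0.0625
31856
[0.0035 0.0004 0.0077] 0.9885014255725789
```

Request:
carry_out(
  offset=[
    [0.001, 0, 0.01],
    [0.001, 0, 0.02],
    [0.001, 0, 0.026],
    [0.001, 0, 0.026],
    [0.001, 0, 0.026],
  ],
  turn=[
    [0, 0, 0],
    [0, 0, 0],
    [0, 0, 0],
    [0, 0, 0],
    [0, 0, 0],
  ],
)

```text
clock: 22.15
tcp_pos: [0.5634, -0.0434, 0.0528]
orientation: [-2.14, -2.3, 0.0]
contact_force: [-0.4, 0.2, -1.9]
grip_width: 0.0622
```

```bash
python3 - <<'E'
from fit import *
delta([.5629,-.0434,.0415],.073)
E
```

```text
t 22.15 tcp [ 0.5634 -0.0434  0.0528] yaw 0.0720 tilt [-0.0004 -0.    ] F [-0.4  0.2 -1.9] M [ 0.02 -0.02 -0.04] w 0.0622
offset [ 0.0001 -0.0009  0.0226] turn [-0.0003  0.     -0.0006]
```

Within 0.5 mm. Lowering slowly.

Request:
carry_out(
  offset=[
    [0, -0.001, 0.006],
    [0, -0.001, 0.011],
    [0, -0.001, 0.016],
    [0, -0.001, 0.02],
    [0, -0.001, 0.0225],
    [0, -0.001, 0.0225],
  ],
  turn=[
    [0, 0, 0],
    [0, 0, 0],
    [0, 0, 0],
    [0, 0, 0],
    [0, 0, 0],
    [0, 0, 0],
  ],
)

```text
clock: 22.75
tcp_pos: [0.5629, -0.0434, 0.0416]
orientation: [-2.14, -2.3, 0.0]
contact_force: [-0.9, -0.7, -1.1]
grip_width: 0.0624
```

Request:
carry_out(
  offset=[
    [0, 0, 0.001],
    [0, 0, 0.002],
    [0, 0, 0.003],
    [0, 0, 0.003],
  ],
  turn=[
    [0, 0, 0],
    [0, 0, 0],
    [0, 0, 0],
    [0, 0, 0],
  ],
)

```text
clock: 23.15
tcp_pos: [0.5629, -0.0434, 0.0403]
orientation: [-2.14, -2.3, 0.0]
contact_force: [0.4, 0.0, -1.0]
grip_width: 0.0625
```

Request:
carry_out(
  offset=[
    [0, 0, 0.001],
    [0, 0, 0.002],
    [0, 0, 0.002],
  ],
  turn=[
    [0, 0, 0],
    [0, 0, 0],
    [0, 0, 0],
  ],
)

```text
clock: 23.45
tcp_pos: [0.563, -0.0434, 0.04]
orientation: [2.14, 2.3, 0.0]
contact_force: [-2.2, -0.6, 6.1]
grip_width: 0.0624
```

Contact at z=0.040, as expected. Release, retreat and check.

Request:
carry_out(
  offset=[
    [0, 0, 0],
    [0, 0, 0],
    [0, 0, 0],
    [0, 0, 0],
    [0, 0, -0.03],
    [0, 0, -0.1],
    [0.04, 0, -0.2],
    [0.08, 0, -0.3],
  ],
  turn=[
    [0, 0, 0],
    [0, 0, 0],
    [0, 0, 0],
    [0, 0, 0],
    [0, 0, 0],
    [0, 0, 0],
    [0, 0, 0],
    [0, 0, 0],
  ],
  hand=0,
)

```text
clock: 24.25
tcp_pos: [0.5599, -0.0067, 0.1846]
orientation: [2.142, 2.298, -0.0]
contact_force: [1.3, 2.1, 0.4]
grip_width: 0.0853
```

Request:
carry_out(
  offset=[
    [0, 0, -0.06],
    [0, 0, -0.06],
    [0, 0, -0.06],
    [0, 0, -0.06],
  ],
  turn=[
    [0, 0, 0],
    [0, 0, 0],
    [0, 0, 0],
    [0, 0, 0],
  ],
)

```text
clock: 24.65
tcp_pos: [0.5594, -0.0067, 0.2115]
orientation: [-2.14, -2.299, 0.002]
contact_force: [0.1, -0.3, 0.0]
grip_width: 0.0855
```

```bash
python3 - <<'E'
from fit import *
p,R=state(); f=grab('wrist','wp2'); b=pick('lid','wrist',f,(.563,-.04),.09); s=grab('side','sp2')
for z in (.064,.068,.074,.08): print(z,*fit('lid',[(f,b[1])],(.563,-.04,.072),z))
b2=pick('lid','side',s,(.563,-.04),.085)
if b2:
  for z in (.068,.074): print('side',b2[0],z,*fit('lid',[(s,b2[1])],(.563,-.04,.072),z))
f=grab('wrist')
for c,ff in (('wrist',f),('side',s)):
  for d in look_for('handle_grip',c)[:2]: print(c,d['score'],w(ff,d['xyz']))
h=Ro.from_euler('z',.0702).as_matrix()@np.array([-.098,0,0])+[.5627,-.04,.018]; print('grip expected',h)
c=cv2.resize(s['pixels'][180:290,240:350],(420,420),interpolation=2)
cv2.imwrite('pics/v12.png',np.clip(np.hstack([f['pixels'][:,90:470],c])*1.3,0,255).astype(np.uint8)[:,:,::-1])
E
```

```text
t 24.65 tcp [ 0.5594 -0.0067  0.2115] yaw 0.0716 tilt [-0.0016 -0.0002] F [ 0.1 -0.3  0. ] M [0.01 0.05 0.01] w 0.0855
0.064 [ 0.5629 -0.0416  0.0715] 0.9617443868739205
0.068 [ 0.5628 -0.0413  0.0733] 0.9737158563820649
0.074 [ 0.5626 -0.0408  0.0697] 0.972498734604353
0.08 [ 0.5624 -0.0396  0.063 ] 0.9455659991826727
side 2.8992402385537543 0.068 [ 0.5622 -0.0362  0.064 ] 0.9497757847533632
side 2.8992402385537543 0.074 [ 0.5572 -0.0436  0.0513] 0.9535299374441466
wrist 0.74 [ 0.4809 -0.0219  0.028 ]
side 0.78 [ 0.4827 -0.0722  0.0264]
grip expected [ 0.4649 -0.0469  0.018 ]
```

View pics/v12.png

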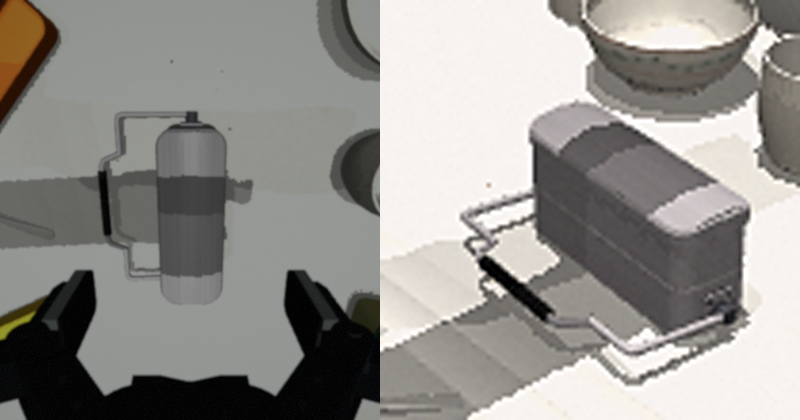

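The lid is seated, with even seams in the side view (crop (560,210)-(740,290)). The grip bar runs from (103,172) to (107,235) in the wrist crop and from (482,258) to (552,318) in the side crop. I'll triangulate its centre.

```bash
python3 - <<'E'
from fit import *
p,R=state(); f=grab('wrist'); s=grab('side')
def ray(f,u): R_=np.array(f['R']); o=-R_.T@np.array(f['t']); d=R_.T@np.array([(u[0]-f['cx'])/f['fx'],(u[1]-f['cy'])/f['fy'],1]); return o,d/np.linalg.norm(d)
# dark blob centres: bar is the darkest thing near the given pixels
def blob(f,u,h):
    g=f['pixels'].max(2).astype(float); x0,y0=int(u[0])-h,int(u[1])-h; c=g[y0:y0+2*h,x0:x0+2*h]
    n,l,st,ce=cv2.connectedComponentsWithStats((c<30).astype(np.uint8)); 
    k=min(range(1,n),key=lambda i:abs(st[i,4]*1.0-1e9)); print('area',st[k,4],st[k,:4]); return ce[k]+[x0,y0]
uw=blob(f,(195,203),42); us=blob(s,(275.9,255.4),20); print(uw,us)
o1,d1=ray(f,uw);o2,d2=ray(s,us)
A=np.c_[d1,-d2]; t=np.linalg.lstsq(A,o2-o1,rcond=None)[0]; a,b=o1+d1*t[0],o2+d2*t[1]; print('tri',a,b,'gap',np.linalg.norm(a-b))
Rb=Ro.from_euler('z',.0705).as_matrix(); X=(a+b)/2; print('in base',Rb.T@(X-[.5628,-.0405,0]))
for th in (-.1,0,.1,.2,.3):
    q=Rb@np.array([-.098*np.cos(th),0,.018+.098*np.sin(th)])+[.5628,-.0405,0]; print(th,q,proj(f,q),proj(s,q))
E
```

```text
t 25.0 tcp [ 0.56   -0.0065  0.2116] yaw 0.0718 tilt [-0.001  -0.0002] F [ 0.3 -0.1 -0.3] M [ 0.03 -0.01 -0.05] w 0.0853
area 461 [35 10 13 64]
area 75 [11 12 19 17]
[193.9544 202.1714] [274.8    254.9067]
tri [ 0.4658 -0.0456  0.0249] [ 0.4646 -0.0449  0.025 ] gap 0.0014049745724416145
in base [-0.0977  0.0021  0.0249]
-0.1 [ 0.4655 -0.0474  0.0082] [197.2923 199.3005] [275.7682 260.7366]
0 [ 0.465  -0.0474  0.018 ] [194.8326 201.7897] [275.5248 257.6271]
0.1 [ 0.4655 -0.0474  0.0278] [193.1215 204.4045] [275.6064 254.3498]
0.2 [ 0.467  -0.0473  0.0375] [192.2351 207.1266] [276.0165 250.9404]
0.3 [ 0.4694 -0.0471  0.047 ] [192.2481 209.933 ] [276.7546 247.4375]
```

Request:
carry_out(
  offset=[
    [-0.033, -0.1, 0],
    [-0.066, -0.194, 0.05],
    [-0.066, -0.194, 0.14],
    [-0.066, -0.194, 0.23],
    [-0.066, -0.194, 0.31],
    [-0.066, -0.194, 0.37],
    [-0.066, -0.194, 0.4],
    [-0.066, -0.194, 0.4],
  ],
  turn=[
    [0, 0, 0],
    [0, 0, 0],
    [0, 0, 0],
    [0, 0, 0],
    [0, 0, 0],
    [0, 0, 0],
    [0, 0, 0],
    [0, 0, 0],
  ],
  hand=0.6,
  force=40,
)

```text
clock: 25.9
tcp_pos: [0.4642, -0.0463, 0.0102]
orientation: [-2.138, -2.298, 0.005]
contact_force: [-0.3, 0.0, -0.8]
grip_width: 0.0343
```

```bash
python3 - <<'E'
from fit import *
for i in range(4): grab('side')
delta([.4654,-.0465,-.008],.0705)
E
```

```text
t 26.1 tcp [ 0.467  -0.0463  0.0132] yaw 0.0719 tilt [0.0021 0.0001] F [-0.7  0.4 -0.1] M [-0.02  0.01 -0.02] w 0.0341
offset [-0.0002 -0.0032  0.0424] turn [0.0014 0.     0.0009]
```

Request:
carry_out(
  offset=[
    [0, 0, 0.012],
    [0, 0, 0.024],
    [0, 0, 0.034],
    [0, 0, 0.039],
    [0, 0, 0.039],
  ],
  turn=[
    [0, 0, 0],
    [0, 0, 0],
    [0, 0, 0],
    [0, 0, 0],
    [0, 0, 0],
  ],
)

```text
clock: 26.6
tcp_pos: [0.4655, -0.0463, -0.0078]
orientation: [-2.14, -2.299, 0.001]
contact_force: [-0.8, 0.8, 0.6]
grip_width: 0.0342
```

Request:
carry_out(
  offset=[
    [0, 0, 0],
    [0, 0, 0],
    [0, 0, 0],
    [0, 0, 0],
    [0, 0, 0],
  ],
  turn=[
    [0, 0, 0],
    [0, 0, 0],
    [0, 0, 0],
    [0, 0, 0],
    [0, 0, 0],
  ],
  hand=1,
  force=30,
)

```text
clock: 27.1
tcp_pos: [0.4659, -0.0463, -0.0073]
orientation: [2.14, 2.3, 0.0]
contact_force: [-0.0, -0.3, -0.7]
grip_width: 0.0084
```

Request:
carry_out(
  offset=[
    [0, 0.0024, -0.0195],
    [0, 0.0066, -0.0386],
    [0, 0.0128, -0.0572],
    [0, 0.0208, -0.0751],
    [0, 0.0305, -0.0921],
    [0, 0.0419, -0.108],
    [0, 0.0548, -0.1227],
    [0, 0.0691, -0.1361],
  ],
  turn=[
    [0, 0, 0],
    [0, 0, 0],
    [0, 0, 0],
    [0, 0, 0],
    [0, 0, 0],
    [0, 0, 0],
    [0, 0, 0],
    [0, 0, 0],
  ],
)

```text
clock: 27.9
tcp_pos: [0.5004, -0.0438, 0.0614]
orientation: [-2.14, -2.299, 0.001]
contact_force: [-4.9, -0.6, 1.9]
grip_width: 0.0086
```

```bash
python3 - <<'E'
from fit import *
for i in range(4): s=grab('side')
p,R=state()
Rb=Ro.from_euler('z',.0705).as_matrix(); q=Rb.T@(p+[0,0,.0323]-[.5628,-.0405,.018]); print('bar rel hinge',q,'th',np.arctan2(q[2],-q[0]),'rad',np.hypot(q[0],q[2]))
m=outline_of('handle_grip','side'); print([(d['score'],np.array(np.nonzero(d['region'])).mean(1)[::-1]) for d in m[:2]])
b=pick('lid','side',s,(.563,-.04),.085); print('lid',*fit('lid',[(s,b[1])],(.563,-.04,.072),.068))
E
```

```text
t 28.1 tcp [ 0.5013 -0.0438  0.0612] yaw 0.0720 tilt [0.0016 0.    ] F [-3.7  0.5  2.6] M [-0.03  0.85 -0.08] w 0.0083
bar rel hinge [-0.0616  0.0011  0.0755] th 0.8860542441736984 rad 0.0974091324816936
[(0.67, array([304.9827, 241.6994]))]
lid [ 0.5712 -0.0364  0.0264] 0.7492984097287184
```

Request:
carry_out(
  offset=[
    [0, 0.0156, -0.0119],
    [0, 0.0323, -0.0221],
    [0, 0.0499, -0.0307],
    [0, 0.0683, -0.0374],
    [0, 0.0873, -0.0423],
    [0, 0.1067, -0.0452],
    [0, 0.1184, -0.046],
    [0, 0.1264, -0.0462],
  ],
  turn=[
    [0, 0, 0],
    [0, 0, 0],
    [0, 0, 0],
    [0, 0, 0],
    [0, 0, 0],
    [0, 0, 0],
    [0, 0, 0],
    [0, 0, 0],
  ],
)

```text
clock: 29.0
tcp_pos: [0.5667, -0.039, 0.0861]
orientation: [2.137, 2.297, 0.006]
contact_force: [-2.3, 0.0, 7.8]
grip_width: 0.0084
```

```bash
python3 - <<'E'
from fit import *
for i in range(4): s=grab('side')
p,R=state()
Rb=Ro.from_euler('z',.0705).as_matrix(); q=Rb.T@(p+[0,0,.0323]-[.5628,-.0405,.018]); print('bar rel hinge',q,'th',np.arctan2(q[2],-q[0]),'rad',np.hypot(q[0],q[2]))
E
```

```text
t 29.2 tcp [ 0.5673 -0.039   0.086 ] yaw 0.0721 tilt [0.0069 0.0003] F [-0.2 -0.5  9.5] M [0.06 0.12 0.  ] w 0.0084
bar rel hinge [0.0046 0.0012 0.1003] th 1.6165285667967697 rad 0.10043394553314429
```

Request:
carry_out(
  offset=[
    [0, 0, 0],
    [0, 0, 0],
    [0, 0, 0],
    [0, 0, 0],
    [0, 0, 0],
  ],
  turn=[
    [0, 0, 0],
    [0, 0, 0],
    [0, 0, 0],
    [0, 0, 0],
    [0, 0, 0],
  ],
)

```text
clock: 29.7
tcp_pos: [0.5673, -0.039, 0.086]
orientation: [2.137, 2.296, 0.008]
contact_force: [-0.8, 1.2, 8.9]
grip_width: 0.0082
```

```bash
python3 - <<'E'
from fit import *
s=grab('side'); p,R=state(); f=grab('wrist')
Rb=Ro.from_euler('z',.0705).as_matrix(); q=Rb.T@(p+[0,0,.0323]-[.5628,-.0405,.018]); print('bar rel hinge',q,'th',np.arctan2(q[2],-q[0]))
m=outline_of('handle_grip','side'); print([(d['score'],np.array(np.nonzero(d['region'])).mean(1)[::-1]) for d in m[:2]])
for th in (1.3,1.45,1.571): print(th,proj(s,Rb@np.array([-.098*np.cos(th),0,.018+.098*np.sin(th)])+[.5628,-.0405,0]))
E
```

```text
t 29.75 tcp [ 0.5673 -0.039   0.086 ] yaw 0.0721 tilt [0.007  0.0003] F [0.5 0.4 8.7] M [-0.03  0.13  0.01] w 0.0085
bar rel hinge [0.0046 0.0012 0.1003] th 1.6161865318955153
[(0.56, array([311.3485, 219.8788]))]
1.3 [298.8958 216.3583]
1.45 [303.5552 213.6545]
1.571 [307.3274 212.0298]
```

Request:
carry_out(
  offset=[
    [0, 0, 0],
    [0, 0, 0],
    [0, 0, 0],
    [0, 0, -0.02],
    [0, 0, -0.06],
    [0, 0, -0.12],
    [0.04, 0, -0.2],
    [0.08, 0, -0.26],
  ],
  turn=[
    [0, 0, 0],
    [0, 0, 0],
    [0, 0, 0],
    [0, 0, 0],
    [0, 0, 0],
    [0, 0, 0],
    [0, 0, 0],
    [0, 0, 0],
  ],
  hand=0.5,
)

```text
clock: 30.65
tcp_pos: [0.5611, 0.0004, 0.2167]
orientation: [2.141, 2.297, 0.002]
contact_force: [0.7, 1.4, 0.5]
grip_width: 0.043
```

```bash
cat > chk.py <<'E'
from fit import *
for i in range(4): grab('side')
p,R=state(); F={c:grab(c,'end_'+c) for c in ('wrist','side','scene')}
for c,f in F.items():
    for d in look_for('handle_grip',c)[:2]: print(c,'grip',round(d['score'],2),w(f,d['xyz']))
    m=outline_of('handle_grip',c)
    for d in m[:1]:
        g=(f['pixels'].max(2)<32)&cv2.dilate(np.array(d['region']).astype(np.uint8),np.ones((5,5))).astype(bool)
        yy,xx=np.nonzero(g); print(c,'dark',g.sum(),xx.mean().round(1),yy.mean().round(1),'span',xx.min(),xx.max(),yy.min(),yy.max())
    for n in('base','tray','lid'):
        for d in look_for(n,c)[:3]:
            X=w(f,d['xyz']); 
            if np.hypot(X[0]-.563,X[1]+.04)<.08: print(c,n,round(d['score'],2),X)
Rb=Ro.from_euler('z',.0705).as_matrix()
for th in (1.3,1.45,1.571):
    print(th,[proj(F[c],Rb@np.array([-.098*np.cos(th),e,.018+.098*np.sin(th)])+[.5628,-.0405,0]).round(1).tolist() for c in F for e in (-.038,.038)])
E
python3 chk.py
```

```text
t 30.85 tcp [0.561  0.0011 0.2149] yaw 0.0731 tilt [0.0021 0.0002] F [-0.2 -0.2 -0.5] M [-0.02  0.01 -0.03] w 0.0428
wrist grip 0.79 [ 0.5678 -0.0231  0.1168]
wrist dark 822 283.2 239.1 span 278 288 121 281
wrist base 0.92 [ 0.562  -0.0118  0.1146]
wrist lid 0.69 [ 0.5688 -0.0295  0.0983]
side grip 0.7 [ 0.5682 -0.0785  0.0984]
side dark 83 308.8 213.6 span 298 335 205 261
side base 0.61 [ 0.5484 -0.0827  0.0331]
side lid 0.76 [ 0.5529 -0.0556  0.0878]
scene grip 0.66 [ 0.5633 -0.0177  0.1015]
scene dark 51 313.7 181.9 span 305 323 177 187
scene base 0.8 [ 0.549  -0.0152  0.0317]
scene lid 0.95 [ 0.5589 -0.0304  0.0924]
1.3 [[249.8, 277.8], [247.4, 199.8], [308.5, 222.8], [289.9, 210.3], [330.5, 182.8], [310.6, 193.4]]
1.45 [[265.1, 279.4], [264.0, 200.8], [313.2, 219.9], [294.5, 207.7], [327.5, 179.5], [307.6, 189.9]]
1.571 [[277.9, 279.9], [277.9, 201.0], [317.0, 218.2], [298.2, 206.2], [325.0, 177.1], [305.2, 187.5]]
```

```bash
cat > chk2.py <<'E'
from fit import *
p,R=state(); f=grab('wrist')
g=f['pixels'].max(2); bar=np.array(outline_of('handle_grip','wrist')[0]['region'])
b=pick('lid','wrist',f,(.565,-.04),.09); m=cv2.morphologyEx(b[1].astype(np.uint8),cv2.MORPH_CLOSE,np.ones((17,17),np.uint8)); m=cv2.morphologyEx(m,cv2.MORPH_OPEN,np.ones((15,15),np.uint8))>0
q,s=fit('lid',[(f,m)],(.565,-.04,.072),.068); print('lid',q,s,b[2],m.sum())
# bar: dark rows 205..275, fit line of column centres -> world at z=.116
pts_=[]
for v in range(206,276,4):
    c=np.nonzero(g[v,255:310]<32)[0]+255
    if 4<len(c)<25: pts_.append(atz(f,(c.mean(),v),.116)[:2])
P=np.array(pts_); Rb=Ro.from_euler('z',q[2]).as_matrix()[:2,:2]
L=(P-q[:2])@Rb; k=np.polyfit(L[:,1],L[:,0],1); print('bar in lid frame: x at centre %.4f, slope %.4f'%(k[1],k[0]),len(P),'rows y',L[:,1].min(),L[:,1].max(),'-> th %.3f'%np.arccos(np.clip(-k[1]/.098,-1,1)))
for n,X in (('mug',(.757,.005)),('bowl',(.77,.18)),('teaspoon',(.3,-.075))): 
    ff=grab('scene'); print(n,[w(ff,d['xyz']) for d in look_for(n,'scene')[:1]])
E
python3 chk2.py
```

```text
t 31.75 tcp [0.5605 0.0007 0.2138] yaw 0.0720 tilt [0. 0.] F [ 0.6 -0.2  0.6] M [0.02 0.03 0.01] w 0.0427
lid [ 0.5709 -0.042   0.0722] 0.9799352168436206 0.6 11022
bar in lid frame: x at centre -0.0033, slope -0.0007 18 rows y -0.029613978405458898 0.03559627935352267 -> th 1.537
mug [array([0.7601, 0.0159, 0.0616])]
bowl [array([0.7729, 0.1721, 0.0328])]
teaspoon [array([ 0.3027, -0.0766,  0.0089])]
```

```bash
cat > chk3.py <<'E'
from fit import *
SH['pile']=[(0,.03,.086),(.074,.03,.086),(.074,.032,.088),(.081,.032,.088),(.088,.018,.08),(.091,.0,.08)]
p,R=state(); f=grab('wrist')
U=np.zeros((420,560),np.uint8)
for n in('base','tray','lid'):
    b=pick(n,'wrist',f,(.567,-.04),.09)
    if b and b[0]<60: U|=cv2.morphologyEx(b[1].astype(np.uint8),cv2.MORPH_OPEN,np.ones((11,11),np.uint8)); print(n,b[0],b[2],b[1].sum())
for v in (130,150,170,190): 
    c=np.nonzero(U[v])[0]; print(v,c.min(),c.max(),'exp lid .563:',[np.nonzero(sil(f,'lid',x,-.0405,.0715,.068)[v])[0][[0,-1]].tolist() for x in (.5628,.5668,.5708)])
g=f['pixels'].mean(2)
print(g[150,225:350:3].round().astype(int)); print(g[170,225:350:3].round().astype(int))
for c in('side','scene'):
    f=grab(c); U=np.zeros((420,560),np.uint8)
    for n in('base','tray','lid'):
        b=pick(n,c,f,(.567,-.04),.05)
        if b and b[0]<25: U|=b[1].astype(np.uint8); print(c,n,b[0].round(1),b[1].sum(),b[2])
    U=cv2.morphologyEx(U,cv2.MORPH_CLOSE,np.ones((5,5),np.uint8)); U=cv2.morphologyEx(U,cv2.MORPH_OPEN,np.ones((9,9),np.uint8))>0
    print(c,U.sum(),*fit('pile',[(f,U)],(.567,-.04,.0715)))
E
python3 chk3.py
```

```text
t 32.2 tcp [0.5605 0.0007 0.2138] yaw 0.0720 tilt [0.0001 0.    ] F [-0.3  1.  -0.4] M [-0.01  0.04  0.  ] w 0.0425
base 16.610635803270604 0.76 1912
lid 12.505981349095363 0.65 9453Traceback (most recent call last):
  File "chk3.py", line 9, in <module>
    c=np.nonzero(U[v])[0]; print(v,c.min(),c.max(),'exp lid .563:',[np.nonzero(sil(f,'lid',x,-.0405,.0715,.068)[v])[0][[0,-1]].tolist() for x in (.5628,.5668,.5708)])
                                                                    ~~~~~~~~~~~~~~~~~~~~~~~~~~~~~~~~~~~~~~~~~~~~~~~~~~^^^^^^^^
IndexError: index 0 is out of bounds for axis 0 with size 0
```

```bash
sed -i 's/for v in (130,150,170,190)/for v in (160,175,190,260)/; s/g\[150,/g[175,/; s/g\[170,/g[250,/' chk3.py && python3 chk3.py
```

```text
t 32.4 tcp [0.5605 0.0007 0.2138] yaw 0.0720 tilt [0. 0.] F [-0.5 -0.2  0.1] M [ 0.05 -0.03  0.03] w 0.0428
base 20.793053176473375 0.69 1836
tray 12.01114009411597 0.64 9581
lid 12.570381796169464 0.89 9761
160 253 323 exp lid .563: [[244, 313], [248, 318], [253, 322]]
175 253 322 exp lid .563: [[245, 313], [249, 317], [253, 321]]
190 254 321 exp lid .563: [[245, 312], [249, 317], [253, 321]]
260 256 319 exp lid .563: [[247, 310], [251, 314], [255, 318]]
[ 69  70  69  69  67  69  68  69  69  66  66  91  89  86  76  80  74  53
  63  51  59  71 108  95  83  83  82  79  77  92  92  91  82 121 121 122
 122 121 122 121 121 121]
[127 126 126 126 127 125 126 125 126 127 101  64  68  66  67  70  70  69
  28   7   8   4  53  60  68  68  67  67  66  63  63  66 120 121 124 126
 127 126 126 126 126 126]
side base 12.1 725 0.64
side tray 5.6 538 0.73
side lid 8.8 960 0.66
side 2230 [ 0.5746 -0.0316  0.0138] 0.9471215351812367
scene base 10.3 414 0.7
scene tray 5.9 354 0.92
scene lid 5.7 831 0.62
scene 1556 [ 0.575  -0.0405  0.1139] 0.8757062146892656
```

The whole pile slid about 8 mm in +x during the swing. The bar now stands about 3 mm short of the lid's midline (θ≈1.54). I'll cage the bar and push it gently to its stop.

Request:
carry_out(
  offset=[
    [-0.05, 0.008, 0],
    [-0.086, 0.008, 0.02],
    [-0.086, 0.008, 0.08],
    [-0.086, 0.008, 0.15],
    [-0.086, 0.008, 0.21],
    [-0.086, 0.008, 0.245],
    [-0.086, 0.008, 0.258],
    [-0.086, 0.008, 0.258],
  ],
  turn=[
    [0, 0, 0],
    [0, 0, 0],
    [0, 0, 0],
    [0, 0, 0],
    [0, 0, 0],
    [0, 0, 0],
    [0, 0, 0],
    [0, 0, 0],
  ],
)

```text
clock: 33.8
tcp_pos: [0.5672, -0.0419, 0.0842]
orientation: [-2.139, -2.299, 0.002]
contact_force: [0.1, -0.6, 0.9]
grip_width: 0.0428
```

Request:
carry_out(
  offset=[
    [0, 0, 0],
    [0, 0, 0],
    [0, 0, 0],
    [0, 0, 0],
    [0, 0, 0],
    [0, 0, 0],
  ],
  turn=[
    [0, 0, 0],
    [0, 0, 0],
    [0, 0, 0],
    [0, 0, 0],
    [0, 0, 0],
    [0, 0, 0],
  ],
  hand=0.78,
)

```text
clock: 34.4
tcp_pos: [0.5677, -0.0419, 0.085]
orientation: [2.14, 2.3, 0.0]
contact_force: [-0.1, 0.8, -0.6]
grip_width: 0.0188
```

Request:
carry_out(
  offset=[
    [0, 0.004, 0],
    [0, 0.008, 0],
    [0, 0.011, 0],
    [0, 0.011, 0],
  ],
  turn=[
    [0, 0, 0],
    [0, 0, 0],
    [0, 0, 0],
    [0, 0, 0],
  ],
)

```text
clock: 34.8
tcp_pos: [0.5733, -0.0416, 0.0847]
orientation: [-2.14, -2.3, 0.0]
contact_force: [-0.4, 0.3, 0.1]
grip_width: 0.0191
```

Request:
carry_out(
  offset=[
    [0, 0.002, 0],
    [0, 0.004, 0],
    [0, 0.004, 0],
  ],
  turn=[
    [0, 0, 0],
    [0, 0, 0],
    [0, 0, 0],
  ],
)

```text
clock: 35.1
tcp_pos: [0.5752, -0.0414, 0.0848]
orientation: [2.14, 2.3, 0.0]
contact_force: [-0.6, -0.3, 0.1]
grip_width: 0.0188
```

Request:
carry_out(
  offset=[
    [0, 0.002, 0],
    [0, 0.004, 0],
    [0, 0.004, 0],
  ],
  turn=[
    [0, 0, 0],
    [0, 0, 0],
    [0, 0, 0],
  ],
)

```text
clock: 35.4
tcp_pos: [0.5768, -0.0413, 0.0847]
orientation: [-2.14, -2.299, 0.001]
contact_force: [-2.5, 0.7, 1.6]
grip_width: 0.0185
```

Request:
carry_out(
  offset=[
    [0, 0.002, 0],
    [0, 0.004, 0],
    [0, 0.004, 0],
  ],
  turn=[
    [0, 0, 0],
    [0, 0, 0],
    [0, 0, 0],
  ],
)

```text
clock: 35.7
tcp_pos: [0.5792, -0.0411, 0.0848]
orientation: [2.14, 2.3, 0.0]
contact_force: [-2.2, 0.3, 1.1]
grip_width: 0.0191
```

Request:
carry_out(
  offset=[
    [0, 0.002, 0],
    [0, 0.004, 0],
    [0, 0.004, 0],
  ],
  turn=[
    [0, 0, 0],
    [0, 0, 0],
    [0, 0, 0],
  ],
)

```text
clock: 36.0
tcp_pos: [0.5813, -0.041, 0.0848]
orientation: [2.14, 2.3, 0.0]
contact_force: [-2.7, -0.5, 1.1]
grip_width: 0.0189
```

Request:
carry_out(
  offset=[
    [0, 0.002, 0],
    [0, 0.004, 0],
    [0, 0.004, 0],
  ],
  turn=[
    [0, 0, 0],
    [0, 0, 0],
    [0, 0, 0],
  ],
)

```text
clock: 36.3
tcp_pos: [0.5833, -0.0408, 0.0848]
orientation: [2.14, 2.3, 0.0]
contact_force: [-2.0, -0.2, 1.5]
grip_width: 0.0186
```

```bash
python3 - <<'E'
from fit import *
for i in range(3): state(); s=grab('side')
E
```

```text
t 36.3 tcp [ 0.5833 -0.0408  0.0848] yaw 0.0720 tilt [ 0.0003 -0.    ] F [-2.  -0.2  1.5] M [-0.06  0.45  0.02] w 0.0186
t 36.35 tcp [ 0.5832 -0.0408  0.0848] yaw 0.0720 tilt [0.0001 0.    ] F [-1.8  0.3  1.5] M [-0.04  0.49 -0.01] w 0.0190
t 36.4 tcp [ 0.5831 -0.0408  0.0848] yaw 0.0720 tilt [-0.  0.] F [-2.1  0.2  1.5] M [-0.05  0.49  0.04] w 0.0188
```

Request:
carry_out(
  offset=[
    [0, -0.005, 0],
    [0, -0.009, 0],
    [0, -0.009, 0],
    [0, -0.009, -0.04],
    [0, -0.009, -0.1],
    [0.04, -0.012, -0.18],
    [0.086, -0.015, -0.258],
    [0.086, -0.015, -0.258],
  ],
  turn=[
    [0, 0, 0],
    [0, 0, 0],
    [0, 0, 0],
    [0, 0, 0],
    [0, 0, 0],
    [0, 0, 0],
    [0, 0, 0],
    [0, 0, 0],
  ],
)

```text
clock: 37.25
tcp_pos: [0.5767, 0.0059, 0.2201]
orientation: [2.13, 2.3, 0.017]
contact_force: [0.9, 0.1, 0.0]
grip_width: 0.0192
```

```bash
sed -i '/mug/,$d' chk2.py && python3 - <<'E'
from bench import imaging
for i in range(3): imaging.grab_frame('side')
E
python3 chk2.py; sed -i 's/(160,175,190,260)/(175,260)/; /print(g\[/d' chk3.py; python3 chk3.py
```

```text
t 37.4 tcp [0.5727 0.0013 0.2137] yaw 0.0722 tilt [ 0.0009 -0.0002] F [-0.7 -0.1 -1.5] M [-0.01 -0.02 -0.05] w 0.0187
lid [ 0.5708 -0.0411  0.0752] 0.8844664565511031 0.68 9903
bar in lid frame: x at centre 0.0026, slope -0.0810 18 rows y -0.03076072195061778 0.03446482609686029 -> th 1.598
t 37.55 tcp [0.5718 0.0005 0.2124] yaw 0.0707 tilt [-0.0022 -0.0006] F [-0.2  0.2 -0.2] M [0.04 0.05 0.03] w 0.0188
base 19.065466176324268 0.71 2003
lid 20.01805976736417 0.87 8581
175 241 310 exp lid .563: [[233, 301], [237, 306], [241, 310]]
260 270 298 exp lid .563: [[237, 300], [241, 304], [244, 308]]
side base 11.8 762 0.67
side tray 5.7 607 0.6
side lid 9.4 972 0.86
side 2363 [ 0.5736 -0.0315  0.0448] 0.9520264681555004
scene base 7.3 618 0.56
scene tray 5.0 359 0.68
scene lid 5.7 780 0.84
scene 1676 [ 0.5715 -0.0391  0.1266] 0.9263803680981595
```

Request:
carry_out(
  offset=[
    [0, 0, 0],
    [0, 0, 0],
    [0, 0, 0],
    [0, 0, 0],
    [0, 0, 0],
  ],
  turn=[
    [0, 0, 0],
    [0, 0, 0],
    [0, 0, 0],
    [0, 0, 0],
    [0, 0, 0],
  ],
  hand=0,
)

```text
clock: 38.65
tcp_pos: [0.5725, 0.0015, 0.2138]
orientation: [2.14, 2.3, 0.0]
contact_force: [0.6, -0.2, -1.0]
grip_width: 0.0852
```

```bash
python3 chk2.py; python3 - <<'E'
from fit import *
f=grab('wrist','wf'); g=f['pixels'].mean(2)
for v in range(110,300,15):
    a=g[v,225:325]; e=np.nonzero(a<32)[0]+225; print(v,'dark',(e.min(),e.max()) if len(e) else None, (atz(f,(e.mean(),v),.116)[:2] if len(e) else ''))
m=pick('lid','wrist',f,(.57,-.04),.09)[1]; 
for v in (165,180,195,220,250,280): c=np.nonzero(m[v])[0]; print('lid',v,c.min() if len(c) else None,c.max() if len(c) else None, [np.nonzero(sil(f,'lid',x,-.0411,.0715,.068)[v])[0][[0,-1]].tolist() for x in (.567,.571,.575)])
E
```

```text
t 38.65 tcp [0.5725 0.0015 0.2138] yaw 0.0720 tilt [0.0001 0.    ] F [ 0.6 -0.2 -1. ] M [-0.03  0.04 -0.01] w 0.0852
lid [ 0.5709 -0.0421  0.0699] 0.9669772912331493 0.86 10768
bar in lid frame: x at centre 0.0010, slope -0.0077 18 rows y -0.02947086913840838 0.035735622914515965 -> th 1.581
110 dark None 
125 dark (np.int64(279), np.int64(280)) [0.5684 0.0606]
140 dark None 
155 dark None 
170 dark None 
185 dark None 
200 dark None 
215 dark (np.int64(270), np.int64(280)) [ 0.5699 -0.0145]
230 dark (np.int64(270), np.int64(280)) [ 0.5708 -0.0283]
245 dark (np.int64(270), np.int64(280)) [ 0.5717 -0.0426]
260 dark (np.int64(271), np.int64(280)) [ 0.5731 -0.0573]
275 dark (np.int64(271), np.int64(279)) [ 0.5737 -0.0725]
290 dark None 
lid 165 241 309 [[236, 305], [240, 309], [244, 313]]
lid 180 241 308 [[236, 304], [241, 309], [245, 313]]
lid 195 241 308 [[237, 304], [241, 308], [245, 312]]
lid 220 242 307 [[238, 304], [242, 308], [246, 312]]
lid 250 244 306 [[239, 303], [243, 307], [247, 311]]
lid 280 245 306 [[241, 302], [245, 306], [248, 310]]
```

The bar now lies on the lid's midline (+1 mm, θ≈1.57) and the pile hasn't moved further. The steady 2 N push was the stop being reached. Last checks, then hand-in.

```bash
python3 - <<'E'
from fit import *
f=grab('wrist'); b=pick('lid','wrist',f,(.57,-.04),.09); m=cv2.morphologyEx(b[1].astype(np.uint8),cv2.MORPH_CLOSE,np.ones((17,17),np.uint8))>0
for z in (.062,.068,.074,.08): print('lid z',z,*fit('lid',[(f,m)],(.571,-.042,.07),z))
SH['pile']=[(0,.03,.086),(.074,.03,.086),(.074,.032,.088),(.081,.032,.088),(.088,.018,.08),(.091,.0,.08)]
for c in('side','scene'):
    f=grab(c)
    for n,X in (('mug',(.757,.005)),('bowl',(.77,.18)),('teaspoon',(.3,-.075))): print(c,n,[w(f,d['xyz']) for d in look_for(n,c)[:1]])
    # top edge of lid: residual of silhouettes at fixed pose for two heights
    l=pick('lid',c,f,(.571,-.042),.085)[1]; l=cv2.morphologyEx(l.astype(np.uint8),cv2.MORPH_OPEN,np.ones((5,5),np.uint8))>0
    for z in (.064,.068,.074): s=sil(f,'lid',.5709,-.0418,.07,z); print(c,z,'iou',((s&l).sum()/(s|l).sum()).round(3))
state()
E
```

```text
lid z 0.062 [ 0.5707 -0.0424  0.0601] 0.9555296020123978
lid z 0.068 [ 0.5708 -0.042   0.0703] 0.9794109748455823
lid z 0.074 [ 0.5711 -0.0404  0.0681] 0.9737926198615129
lid z 0.08 [ 0.5711 -0.0392  0.0658] 0.940500338066261
side mug [array([ 0.7538, -0.0024,  0.0608])]
side bowl [array([0.7535, 0.1998, 0.0429])]
side teaspoon [array([ 0.3068, -0.0695,  0.0027])]
side 0.064 iou 0.705
side 0.068 iou 0.756
side 0.074 iou 0.71
scene mug [array([0.7574, 0.0168, 0.0588])]
scene bowl [array([0.7756, 0.1733, 0.0319])]
scene teaspoon [array([ 0.2994, -0.0747,  0.0051])]
scene 0.064 iou 0.711
scene 0.068 iou 0.715
scene 0.074 iou 0.695
t 39.5 tcp [0.5725 0.0015 0.2138] yaw 0.0719 tilt [0. 0.] F [ 0.  -0.  -0.8] M [ 0.04 -0.05 -0.01] w 0.0855
```

The lid fits best at its seated height of 0.068 in all three cameras. The mug, bowl and teaspoon have not moved, and the robot is clear of everything. Handing in.

```bash
python3 -c "
from bench import r
print(r.hand_in())"
```

```text
the job is handed in; nothing more can be done
None
```

I put the lunch carrier back together in the order asked and handed it in at about 39.5 s: tray lowered onto the base, lid onto the tray, then the handle swung up to its stop.

**Last checks**
- **Seating:** Both parts met contact force at the expected seated heights. The camera fits agree best with the tray at 34 mm and the lid at 68 mm.
- **Handle:** The bar is within about 1 mm of the lid's midline, an angle of about 1.57–1.58 rad against the stop at 1.571.
- **Surroundings:** The mug, bowl and teaspoon read the same as at the start within a few millimetres, and the robot is touching nothing.

**What went wrong or disagreed**
- **First tray grasp:** The jaws closed on nothing, because the real fingertips sit about 40 mm further back than the interface text says. I worked out the offset from the pictures and from touching the table, then corrected for it.
- **Pile moved:** The whole pile slid about 8 mm in +x during the handle swing, and the handle first stopped just short at about 1.54 rad. I pushed it home with about 2 N, which probably rocked the pile slightly before it settled back.
- **Weaker evidence at the end:** I had used all 12 pictures by then, so the final handle check is from numbers only. The side and scene fits, partly blocked by the handle, had low overlap (about 0.7). They also put the pile 1–4 mm away from where the wrist camera does.

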